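# Load the bottle shaker and fit its hold-down plate

## Task

The sample bottles have toppled over on the bench: stand every one of them upright, cap up, in the tray of the shaker, one to a compartment. Then lower the blue hold-down plate level over both locating pins, without forcing or dropping it, until it rests fully home on the brackets at both ends, and only then press the green start button and let it come up again. Leave the slide tray, the slide box and the oil bottle where they are.

Things in the scene. Friction and masses are not known exactly. Their poses are not given: they have to be found in the camera images.
- shaker: Bottle shaker, fixed: cream machine 256 mm long (x), 130 mm wide (y), with a cream control head 138 mm tall at its front (-x) end. At each end of its grey tray stands an aluminium bracket (inner faces at x = +/-114 mm, 90 mm wide in y), its flat top 184 mm above the bench; from the middle of each top rises a locating pin. Origin: centre of the underside; x points away from the head, z up.
- tray_floor (a point): Centre of the floor of the shaker's tray, 68 mm above the bench; axes as the shaker. Three square compartments in a row along x, centred at x = -64, 0 and +64 mm, each 60 x 60 mm inside; the 4 mm walls and dividers rise 44 mm above the floor. The bracket tops lie 116 mm above this floor.
- pin_front_top (a point): Tip of the steel locating pin next to the control head. Pin 10 mm in diameter, rising 24 mm above the bracket top: straight for 15 mm, then tapering to a 3.6 mm tip (this point). The two pins are 240 mm apart.
- pin_rear_top (a point): Tip of the other, identical locating pin, at the end away from the control head.
- plate: Blue hold-down plate, loose, about 0.4 kg, 272 (x) x 96 (y) x 6 mm, flat on the bench at first; origin at the centre of its underside, z up. Through holes 120 mm from the centre: round, 13 mm, at -x; slot 18 (x) x 13 mm at +x. It fits either way round. Home, it lies flat on both bracket tops, pins 18 mm proud through the holes, 4 mm clear of the caps.
- plate_handle (a point): Centre of the black bar handle on the plate's top: bar 100 mm long (plate's x), 14 mm wide (y), 12 mm tall, its centre 38 mm above the plate's underside; 26 mm of room under the bar between its two end posts. With the plate home this point is 154 mm above tray_floor, straight over it.
- start_button (a joint): Green start button on the flat top of the control head: pushed down, 0 when up to 0.006 m when fully down (5 N); springs back up.
- start_button_top (a point): Centre of the top face of the start button (28 mm in diameter), about 0.16 m above the bench; pressed straight down.
- slide_tray: Bystander: flat aluminium tray of glass slides, 100 x 200 x 14 mm, at the far side; origin at the centre of its underside.
- slide_box: Bystander: green slide box, 100 x 190 x 34 mm, at the far side; origin at the centre of its underside.
- oil_bottle: Bystander: small brown bottle of immersion oil, 32 mm in diameter, 65 mm tall, at the far side; origin at the centre of its underside.
- bottle1_centre (a point): Square brown sample bottle, white round cap, about 0.15 kg, closed, lying toppled on a flat side. 112 mm long; this point is its centre (half-way along, mid-section). x runs from base to cap (up when upright); y, z square to its sides. Body 50 x 50 mm from x = -56 (base) to +29 mm, cap 38 mm in diameter from +34 to +56 mm. Two or three of the bottles are present, the rest absent.
- bottle2_centre (a point): Square brown sample bottle, white round cap, about 0.15 kg, closed, lying toppled on a flat side. 112 mm long; this point is its centre (half-way along, mid-section). x runs from base to cap (up when upright); y, z square to its sides. Body 50 x 50 mm from x = -56 (base) to +29 mm, cap 38 mm in diameter from +34 to +56 mm. Two or three of the bottles are present, the rest absent.
- bottle3_centre (a point): Square brown sample bottle, white round cap, about 0.15 kg, closed, lying toppled on a flat side. 112 mm long; this point is its centre (half-way along, mid-section). x runs from base to cap (up when upright); y, z square to its sides. Body 50 x 50 mm from x = -56 (base) to +29 mm, cap 38 mm in diameter from +34 to +56 mm. Two or three of the bottles are present, the rest absent.
Mind the look-alikes: they are no part of the job. Leave any red or turquoise look-alike of the part that bears bottle2_centre alone.

How it is judged:
By the outcome, as a careful person would: the job done as asked, in the order asked, and still so for the second after the job is handed in, with the robot touching nothing.
Of bottle1, bottle2, bottle3 only 2 to 3 are there at a start; the rules pass over those that are not, and their reading is None.
At some moment in a run one of bottle1, bottle2, bottle3 may be knocked a few centimetres aside while the robot is not near it.
It also fails if it takes over 210 s, if anything falls off the work surface, if the arm or the gripper's body presses on something with over 40 N, if the wrist force passes 120 N, or if a joint passes its speed limit or range.

## Robot

A 6-joint arm with a two-finger parallel gripper is mounted at the origin on the work surface. World frame = base frame: x ahead of the robot, y to its left, z up, the work surface at z = 0. Lengths are in m, angles in degrees, forces in N, time in s.
With the tool pointing down it reaches from about 0.375 to 0.9 m from the base axis. Payload 3.1 kg.
Tool frame: the origin (TCP) lies at the very end of the fingers, on their centre line; the grasp point (between the pads) lies 19 mm behind it (bot.hold_point_z is the z of the grasp point in the tool frame, in m); z points along the fingers, y is the direction in which the jaws open and shut (so a half turn about z gives the same grasp; the last joint's range is limited). The gripper opens to 87 mm and grips with 3 to 60 N. Pads are 19 mm wide; open, the fingers measure 117 mm over their backs; the gripper's body (75 mm by 190 mm) begins 51 mm behind the grasp point.
Start: joints at [-10.227, 30.224, 82.088, -0, 67.689, -10.227], TCP at [0.625, 0, 0.223] pointing down, gripper open.
Joint ranges: [-176.69, 176.69], [-43.24, 126.21], [12.49, 139.97], [-82, 262], [0, 151.66], [-163.58, 163.58]. Speed limits (degrees/s): [159.86, 159.86, 180, 180, 180, 180].

## Interface

Orientations are given as a 3x3 rotation matrix whose columns are the frame's x, y, z axes.
In Python, from rig import bot gives the robot as it stands.
- The arm moves only by the tool servo_tool, never from a script. Its argument "increments" is a list of rows, each a list of 3 entries, a list of its own where there are three numbers: the closure, from 0 (fully open) to 1 (shut), then the shift along the tool's x, y, z in mm, then the turn about the tool's z in degrees. In form: [[claw, [x, y, z], turn], ...]. A call has 1 to 5 rows; each row shifts and turns the commanded pose from where the row before left it, along the tool's axes as they then stand; what a row does not reach is not made up. A row lasts 1/8 s, in which the tool goes at most 62.5 mm and 10.7 degrees, less where a joint would pass 70% of its speed; a pose out of reach is approached as far as the arm can. A call with a gripper value outside its range is refused whole. The fingers move at their own pace and stop on an object; the grip force is fixed at half the most. Time passes only in rows, so rows that do not move let the fingers close. It gives the time, the measured TCP pose, the force and the opening at its end, in the units of the state.
- bot.read_state(): the state, without advancing time (a new reading comes with each control period).
- bot.capture(name): name is "scene" or "side" or "wrist"; returns (picture, depth): 480x640x3 uint8, blue, green, red; 480x640 float32, m along the optical axis (not along the pixel's ray), 0 where there is no reading.
- bot.camera_info(name): a dict with "K" (3x3 intrinsics, pixels), "R" (3x3) and "t" (3): a world point X has camera coordinates R X + t; the wrist camera has in their place "mount" (4x4, takes a point from camera to tool coordinates, whose origin is the TCP and whose axes are the flange's). Camera axes: x right, y down, z forward; pixel columns grow to the right and rows downward; lengths in m; the calibration is good to about 2 mm. A picture is of the moment at which its call begins: read the wrist's pose just before it. camera_info takes no time and is no camera call.
- bot.hand_in(): hands the job in, once; it reports no verdict.
Trained networks look in the newest picture that a camera, given by its name, has taken for a name from the list of things; names that differ only in an ending like _2 or _b are one class to them, and where a whole thing is asked for, a point or a joint stands for the part that bears it (a point fixed in the world has none). Each returns a list of dicts, best first, with "p" (0 to 1); they miss things now and then, are a little off and sometimes report something else, mostly with a low value. They report only what shows in the picture. A call takes as long as a camera call. They do not tell look-alikes from the thing itself.
- bot.find_in(camera, thing): "bbox" ([left, top, right, bottom] in pixels, round what is visible of it).
- bot.trace(camera, thing): "region" (480x640 bool, what is visible of it) and "bbox" ([left, top, right, bottom] in pixels, round what is visible of it).
The state is a dict: "time_s": time; "joint_positions": joint angles; "qvel": joint speeds; "tau": joint torques, N m; "position": TCP position; "tcp_rot": TCP orientation; "force": force on the tool from outside, world axes, zero at the start; "moment": the same for the moment, N m; "opening": opening from 0.0 (shut) to 1.0 (fully open).
Only numpy, scipy, OpenCV 4.12 (cv2) and the standard library are available. Lean on these libraries where they do the work, as an engineer would, in place of code of your own. Each camera call takes 0.05 s, during which the arm holds its last target.

## Working session

There is one attempt and no reset: what is moved stays moved. The work goes in short steps, Python scripts to look and compute and a tool call to move; the robot and the scene stay as the last step left them, time stands still between calls to the robot, and variables do not carry over. Pictures are saved under pics/ and viewed, and the job is handed in when it is done.

Besides the shell and the picture viewer there is one more tool, called after "Request:" by a JSON object that holds its "method" and its "body". servo_tool: Moves the arm, as the interface text tells. Its arguments: {"type":"object","properties":{"increments":{"type":"array","items":{"type":"array"}}},"required":["increments"]}

I'll start by looking at the scene.

```bash
ls; mkdir -p pics; python3 - <<'E'
from rig import bot
import cv2, numpy as np
print(bot.read_state())
for n in ("scene","side","wrist"):
    p,d=bot.capture(n); cv2.imwrite(f"pics/{n}0.png",p); np.save(f"pics/{n}0d.npy",d)
    print(n,bot.camera_info(n))
print(bot.hold_point_z)
E
```

```text
pics
{'time_s': 0.0, 'joint_positions': array([-1.02268522e+01,  3.02786547e+01,  8.21557575e+01, -2.26197781e-03,
        6.76892230e+01, -1.02280449e+01]), 'qvel': array([ 0.01895946,  0.00458949, -0.05682907, -0.08563241,  0.04753158,
        0.02060612]), 'tau': array([-5.45745443e-04, -4.40045428e+01, -1.76593530e+01,  6.32597599e-02,
        5.83207863e-02, -1.53719384e-04]), 'position': array([6.24270969e-01, 1.54501016e-04, 2.21578465e-01]), 'tcp_rot': array([[-3.54739396e-05,  9.99997731e-01, -2.13004118e-03],
       [ 9.99999939e-01,  3.62135112e-05,  3.47172436e-04],
       [ 3.47248785e-04, -2.13002874e-03, -9.99997671e-01]]), 'force': array([ 0.09510846, -1.00323603,  0.42906679]), 'moment': array([-0.00302743,  0.00328085, -0.0010063 ]), 'opening': 0.9984137225381123}
scene {'K': array([[524.01189143,   0.        , 325.18623757],
       [  0.        , 524.01189143, 236.22276578],
       [  0.        ,   0.        ,   1.        ]]), 'R': array([[ 0.56965506,  0.82187203,  0.00441364],
       [ 0.55486305, -0.38061335, -0.73977056],
       [-0.60631684,  0.423863  , -0.67
[... 256 characters left out ...]
-0.25738152,  0.01270487],
       [-0.1816492 ,  0.64529473, -0.7420231 ],
       [ 0.18278465, -0.7192701 , -0.67025391]]), 't': array([0.53155547, 0.26396832, 1.48900911])}
wrist {'K': array([[397.80197263,   0.        , 316.37914055],
       [  0.        , 397.80197263, 236.02873885],
       [  0.        ,   0.        ,   1.        ]]), 'mount': array([[-1.04415565e-03, -9.64883320e-01, -2.62676776e-01,
         7.22461309e-02],
       [ 9.99999455e-01, -1.00879732e-03, -2.69469480e-04,
        -7.94661700e-04],
       [-4.98101949e-06, -2.62676914e-01,  9.64883847e-01,
        -1.62255856e-01],
       [ 0.00000000e+00,  0.00000000e+00,  0.00000000e+00,
         1.00000000e+00]])}
-0.0187
```

View pics/scene0.png

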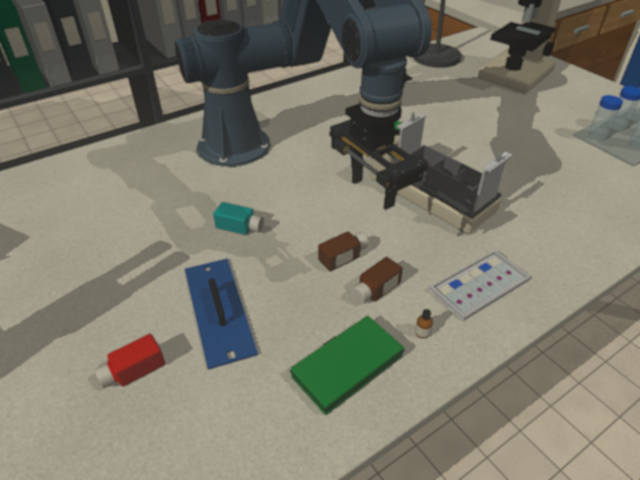

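View pics/side0.png

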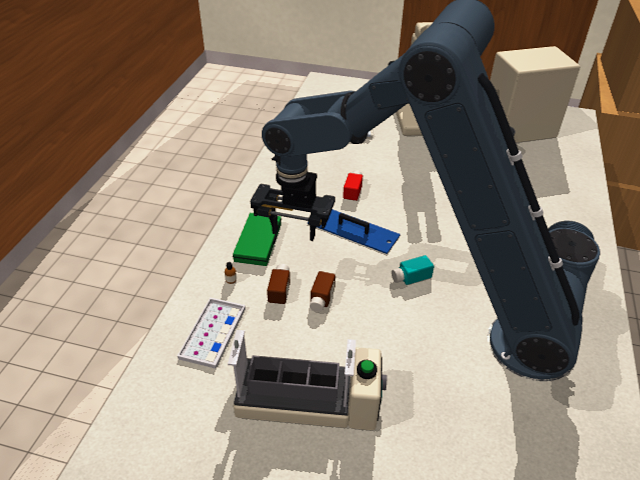

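View pics/wrist0.png

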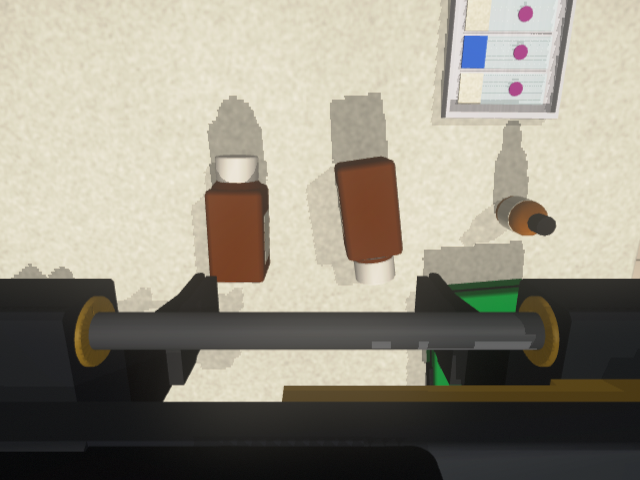

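Scene camera: two brown bottles at about (340,250) and (381,279). The look-alikes are turquoise (235,219) and red (135,360). The plate is at (221,312), slide box (348,363), oil bottle (425,322) and slide tray (481,284), with the shaker behind the gripper at (440,180). In the side camera the bottles are at (278,285) and (322,288), and the button at (367,367). In the wrist camera the two brown bottles are at (237,230) and (368,210).

Next I'll measure these.

```bash
cat > h.py <<'E'
from rig import bot
import cv2, numpy as np
TC={}
def cap(n,save=None):
    s=bot.read_state(); p,d=bot.capture(n)
    if save: cv2.imwrite(f"pics/{save}.png",p)
    ci=bot.camera_info(n); K=ci["K"]
    if n=="wrist":
        M=ci["mount"]; Rt=s["tcp_rot"]; R=Rt@M[:3,:3]; t=Rt@M[:3,3]+s["position"]  # cam->world
    else:
        R=ci["R"].T; t=-R@ci["t"]
    v,u=np.mgrid[0:480,0:640]
    X=np.stack([(u-K[0,2])/K[0,0]*d,(v-K[1,2])/K[1,1]*d,d],-1)@R.T+t
    X[d==0]=np.nan
    return p,d,X,(K,R,t)
def proj(cam,P):
    K,R,t=cam; c=(np.atleast_2d(P)-t)@R; q=c@K.T; return q[:,:2]/q[:,2:]
def crop(img,box,s,name):
    l,t,r,b=box; cv2.imwrite(f"pics/{name}.png",cv2.resize(img[t:b,l:r],None,fx=s,fy=s,interpolation=cv2.INTER_CUBIC))
def rectfit(P2):
    c,(w,h),a=cv2.minAreaRect(P2.astype(np.float32)*1000); return c,(w,h),a
E
python3 - <<'E'
from h import *
for n in ("side","scene","wrist"):
    p,d,X,cam=cap(n)
    for th in ("bottle1_centre","plate","start_button","shaker","pin_rear_top","pin_front_top"):
        for r in bot.trace(n,th):
            g=r["region"]; P=X[g]; P=P[~np.isnan(P[:,0])]
            if len(P)<5: continue
            m=np.median(P,0); z=np.percentile(P[:,2],95)
            top=P[P[:,2]>z-0.012]; 
            col=np.median(p[g],0)
            print(n,th,round(r["p"],2),np.round(r["bbox"]),"med",np.round(m*1e3),"ztop",round(z*1e3),"rect",[np.round(q) for q in rectfit(top[:,:2])],col)
E
```

```text
side plate 0.57 [319. 208. 399. 253.] med [ 501. -296.    6.] ztop 42 rect [array([ 509., -151.]), array([ 95., 362.]), np.float64(8.0)] [147.  77.  30.]
side start_button 0.49 [359. 359. 373. 374.] med [373. 293. 160.] ztop 163 rect [array([373., 290.]), array([26., 25.]), np.float64(71.0)] [ 56. 143.  27.]
side start_button 0.36 [323. 209. 403. 254.] med [ 500. -297.    6.] ztop 42 rect [array([ 531., -307.]), array([ 25., 104.]), np.float64(76.0)] [147.  77.  30.]
side shaker 0.77 [227. 329. 388. 430.] med [487. 341.  76.] ztop 182 rect [array([530., 316.]), array([260.,  93.]), np.float64(10.0)] [64.  68.5 68. ]
side pin_rear_top 0.9 [226. 330. 387. 434.] med [487. 340.  74.] ztop 182 rect [array([530., 316.]), array([260.,  93.]), np.float64(10.0)] [69. 74. 75.]
side pin_rear_top 0.25 [325. 208. 400. 252.] med [ 500. -297.    6.] ztop 42 rect [array([ 531., -307.]), array([ 25., 104.]), np.float64(76.0)] [148.  77.  30.]
side pin_front_top 0.84 [230. 327. 387. 432.] med [487. 341.  75.] ztop 182 rect [array([530., 316.]), array([260.,  92.]), np.float64(10.0)] [65. 71. 70.]
scen
[... 382 characters left out ...]
182 rect [array([559., 163.]), array([264., 403.]), np.float64(10.0)] [79. 87. 89.]
scene shaker 0.9 [372. 112. 511. 230.] med [569. 292.  82.] ztop 182 rect [array([560., 162.]), array([264., 408.]), np.float64(11.0)] [80. 87. 89.]
scene pin_rear_top 0.67 [372. 113. 515. 234.] med [569. 292.  82.] ztop 182 rect [array([558., 178.]), array([264., 379.]), np.float64(11.0)] [79. 87. 89.]
scene pin_front_top 0.69 [371. 114. 514. 233.] med [571. 292.  82.] ztop 181 rect [array([556., 186.]), array([264., 349.]), np.float64(11.0)] [78. 87. 88.]
wrist pin_rear_top 0.74 [425. 279. 520. 386.] med [783. -85.  33.] ztop 35 rect [array([748., -57.]), array([118., 236.]), np.float64(23.0)] [48. 91. 37.]
```

The networks missed the bottles, so I'll segment them by colour, with depth for shape, and check the sizes.

```bash
cat >> h.py <<'E'
def bottles(n,X,p,verbose=True):
    hsv=cv2.cvtColor(p,cv2.COLOR_BGR2HSV).astype(int)
    m=((hsv[...,0]<14)&(hsv[...,1]>100)&(hsv[...,2]>25)&(hsv[...,2]<160)&(X[...,2]>0.012)&(X[...,2]<0.2)).astype(np.uint8)
    m=cv2.morphologyEx(m,cv2.MORPH_OPEN,np.ones((3,3),np.uint8))
    k,l,st,_=cv2.connectedComponentsWithStats(m)
    out=[]
    for i in range(1,k):
        if st[i,4]<60: continue
        P=X[l==i]; z=np.percentile(P[:,2],90); top=P[abs(P[:,2]-z)<0.006]
        if len(top)<10: continue
        (c,(w,h),a)=rectfit(top[:,:2])
        out.append((st[i],z,c,(w,h),a))
        if verbose: print(n,st[i],"z",round(z*1e3),"c",np.round(c),"wh",np.round((w,h)),"a",round(a,1))
    return out
E
python3 - <<'E'
from h import *
for n in ("side","scene","wrist"):
    p,d,X,cam=cap(n)
    print(n); bottles(n,X,p)
    # white caps: near z 25-45, white
    hsv=cv2.cvtColor(p,cv2.COLOR_BGR2HSV)
    if n=="scene": crop(p,(300,220,420,310),6,"crop_b")
E
```

```text
side
side [   0    0  119   86 4311] z 173 c [ 2135. -1096.] wh [ 27. 489.] a 0.0
side [403   0  50  22 818] z 112 c [  533. -1973.] wh [223.  61.] a 8.8
side [ 482    0  115   40 3422] z 164 c [  -24. -1972.] wh [ 50. 451.] a 89.6
side [344 185  18  13 144] z 43 c [ 565. -455.] wh [56. 30.] a 29.3
side [225 268  10   7  60] z 49 c [806.   2.] wh [22. 19.] a 31.7
side [268 269  22  32 567] z 52 c [668.   4.] wh [49. 89.] a 7.4
side [311 271  24  34 504] z 52 c [550. -16.] wh [90. 49.] a 88.4
scene
scene [199   1   7  14  69] z 152 c [-740.  268.] wh [14. 37.] a 81.4
scene [319 233  40  35 690] z 50 c [556. -23.] wh [83. 50.] a 88.8
scene [361 258  40  40 733] z 51 c [674.  -1.] wh [48. 84.] a 7.9
scene [ 112  334   52   50 1166] z 50 c [ 578. -491.] wh [52. 82.] a 1.4
wrist
wrist [ 336  160   65  103 5416] z 51 c [669.   0.] wh [49. 89.] a 8.2
wrist [ 204  182   63  100 5368] z 51 c [552. -18.] wh [88. 50.] a 89.5
```

View pics/crop_b.png

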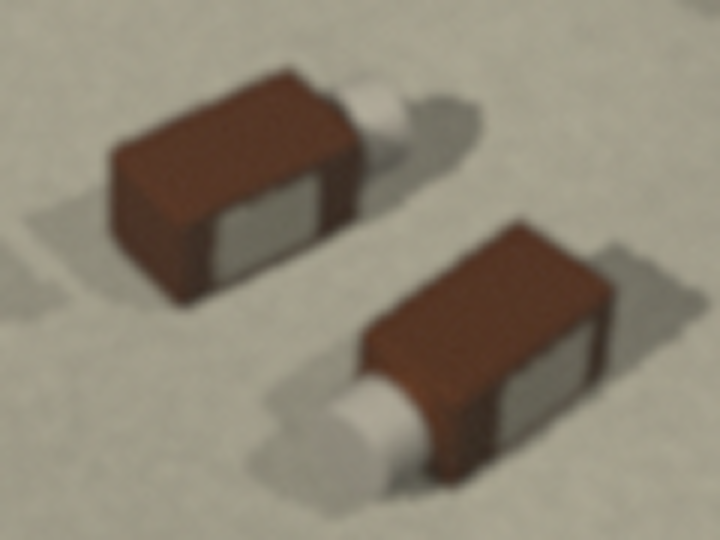

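The close crop confirms two brown bottles. A is at (552,-18) with its cap towards +y, and B is at (669,0) with its cap towards -y. Body tops are at z = 50 and the bodies measure 50×86, matching the description. The red and turquoise ones are left alone.

The tool can't tilt, so I'll grip A near its cap end and see whether it swings upright when lifted.

Request:
{"method": "servo_tool", "body": {"increments": [[0,[17,-24,40],0],[0,[17,-24,40],0],[0,[16,-23,40],0],[0,[0,0,40],0],[0,[0,0,0],0]]}}

```text
time_s: 1.98
position: [0.5517, 0.0504, 0.0602]
tcp_rot: [[-0.0, 1.0, -0.006], [1.0, 0.0, 0.001], [0.001, -0.006, -1.0]]
force: [0.3, 0.2, 0.3]
opening: 1.002
```

```bash
python3 - <<'E'
from h import *
p,d,X,cam=cap("wrist","w1"); s=bot.read_state(); print(s["position"],s["tcp_rot"][:,2],s["time_s"])
bottles("wrist",X,p)
p,d,X,cam=cap("side","s1"); bottles("side",X,p)
E
```

```text
[0.5536558  0.05006659 0.06197381] [-2.05786550e-03  2.13823207e-04 -9.99997860e-01] 2.025
wrist [ 474  269   95   43 1751] z 43 c [644.  40.] wh [15.  5.] a 36.0
wrist [ 271  350   97   52 3557] z 51 c [552.   4.] wh [50. 30.] a 2.1
side [   0    0  120   84 4344] z 172 c [ 2140. -1104.] wh [475.  37.] a 90.0
side [ 403    0  194   39 5350] z 154 c [    4. -1973.] wh [508.  62.] a 1.6
side [268 270  19  32 403] z 52 c [669.   6.] wh [47. 84.] a 10.5
side [315 278  18   8  91] z 57 c [548. -22.] wh [18. 42.] a 89.0
side [311 286  19  19 225] z 52 c [550.  13.] wh [48. 34.] a 6.9
```

View pics/w1.png

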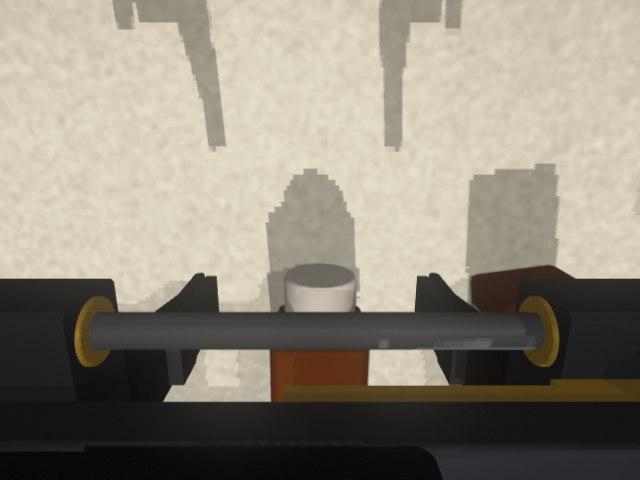

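View pics/s1.png

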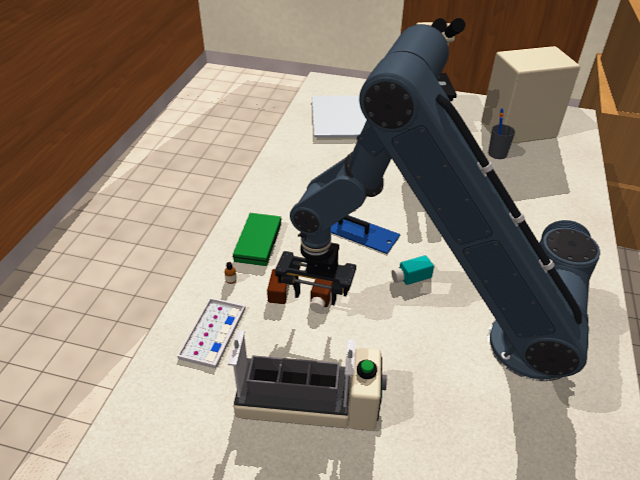

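The wrist view shows the cap (321,285) centred between the fingers, and no third bottle has appeared. Next I descend, close on the cap and lift.

Request:
{"method": "servo_tool", "body": {"increments": [[0,[0,0,25],0],[0,[0,0,21],0],[0.9,[0,0,0],0],[0.9,[0,0,0],0],[0.9,[0,0,0],0]]}}

```text
time_s: 2.7
position: [0.5552, 0.0499, 0.018]
tcp_rot: [[0.0, 1.0, 0.003], [1.0, -0.0, -0.0], [-0.0, 0.003, -1.0]]
force: [-0.1, -0.1, 0.8]
opening: 0.749
```

Request:
{"method": "servo_tool", "body": {"increments": [[0.9,[0,0,0],0],[0.9,[0,0,0],0],[0.9,[0,0,-10],0],[0.9,[0,0,-10],0],[0.9,[0,0,-10],0]]}}

```text
time_s: 3.32
position: [0.5539, 0.0501, 0.0473]
tcp_rot: [[0.0, 1.0, 0.0], [1.0, -0.0, 0.0], [0.0, 0.0, -1.0]]
force: [-0.4, -0.3, -2.0]
opening: 0.417
```

```bash
python3 - <<'E'
from h import *
s=bot.read_state(); print(s["position"],s["opening"],s["force"],s["time_s"])
p,d,X,cam=cap("side","s2"); crop(p,(230,220,430,370),4,"s2c")
E
```

```text
[0.55394123 0.05007762 0.0473097 ] 0.41682477487236114 [-0.37754161 -0.29429139 -2.02018797] 3.325
```

View pics/s2c.png

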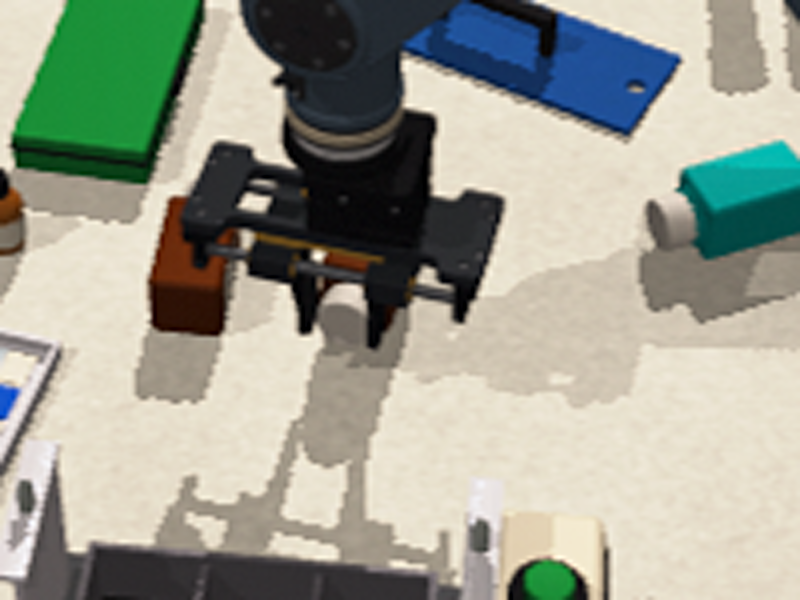

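The cap is held (opening about 37 mm). I'll lift higher and see which way the bottle hangs.

Request:
{"method": "servo_tool", "body": {"increments": [[0.9,[-10,0,-20],0],[0.9,[-10,0,-20],0],[0.9,[-10,0,-20],0],[0.9,[-10,0,-20],0],[0.9,[0,0,0],0]]}}

```text
time_s: 4.0
position: [0.5553, 0.0093, 0.1281]
tcp_rot: [[0.001, 1.0, 0.004], [1.0, -0.001, -0.001], [-0.001, 0.004, -1.0]]
force: [0.6, -0.5, -1.4]
opening: 0.418
```

```bash
python3 - <<'E'
from h import *
s=bot.read_state(); print(s["position"],s["opening"],s["force"],s["moment"],s["time_s"])
p,d,X,cam=cap("side"); crop(p,(230,200,430,350),4,"s3c")
p,d,X,cam=cap("scene"); crop(p,(240,130,440,280),4,"sc3c")
E
```

```text
[0.55525688 0.00932445 0.12814979] 0.4183633142772385 [ 0.62925001 -0.47813094 -1.38021272] [ 0.18126717 -0.01943952  0.01378497] 4.0
```

View pics/s3c.png

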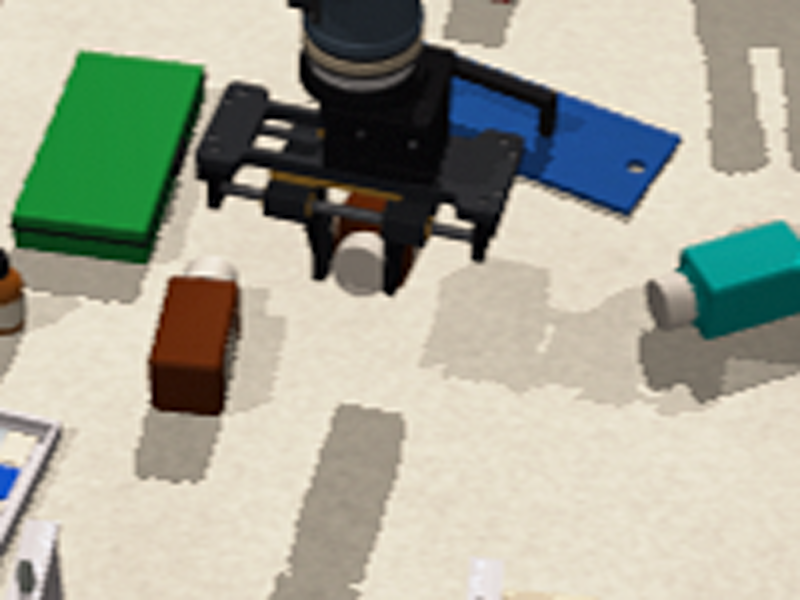

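View pics/sc3c.png

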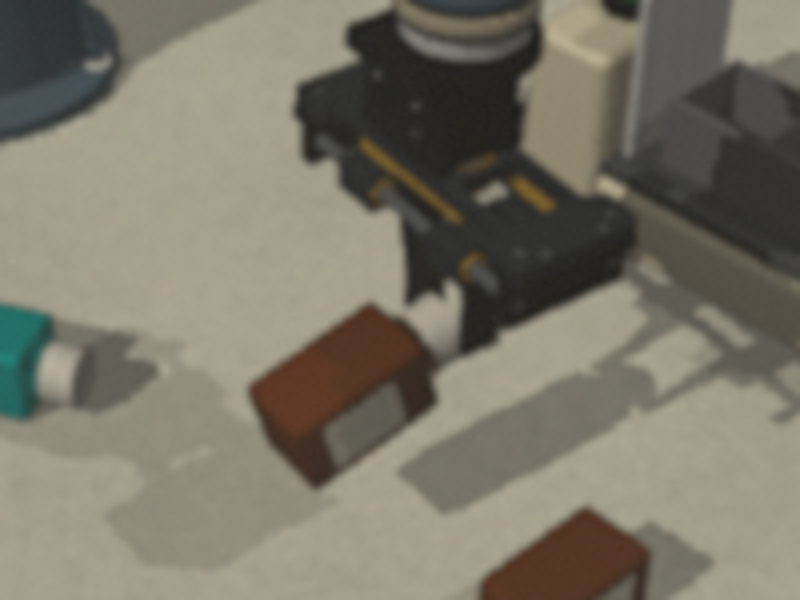

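The bottle is held rigidly near horizontal. I'll lower until a hanging base would just clear the bench, then relax the closure in small steps so the bottle pivots about the cap, using the moment (0.18 N m now) to tell.

Request:
{"method": "servo_tool", "body": {"increments": [[0.75,[0,0,-1],0],[0.7,[0,0,8],0],[0.66,[0,0,8],0],[0.64,[0,0,8],0],[0.62,[0,0,3],0]]}}

```text
time_s: 4.72
position: [0.5534, 0.0102, 0.0995]
tcp_rot: [[-0.0, 1.0, -0.002], [1.0, 0.0, 0.0], [0.0, -0.002, -1.0]]
force: [-0.2, -0.7, -1.7]
opening: 0.422
```

```bash
python3 - <<'E'
from h import *
s=bot.read_state(); print(s["position"],s["opening"],s["force"],s["moment"],s["time_s"])
E
```

```text
[0.55340456 0.01016834 0.09949978] 0.4220148491250854 [-0.15033057 -0.70728873 -1.71164971] [0.09771667 0.05104922 0.06302763] 4.725
```

Request:
{"method": "servo_tool", "body": {"increments": [[0.61,[0,0,0],0],[0.6,[0,0,0],0]]}}

```text
time_s: 4.97
position: [0.5542, 0.01, 0.1007]
tcp_rot: [[0.0, 1.0, 0.0], [1.0, -0.0, -0.0], [-0.0, 0.0, -1.0]]
force: [-0.3, -0.2, -1.6]
opening: 0.417
```

```bash
python3 - <<'E'
from h import *
s=bot.read_state(); print(s["position"],s["opening"],s["force"],s["moment"],s["time_s"])
p,d,X,cam=cap("scene"); crop(p,(240,130,440,280),4,"sc4c")
E
```

```text
[0.5542045  0.00997128 0.10071832] 0.4172470729009186 [-0.27856602 -0.15117086 -1.55745066] [ 0.10476458 -0.01188842 -0.00381203] 4.975
```

View pics/sc4c.png

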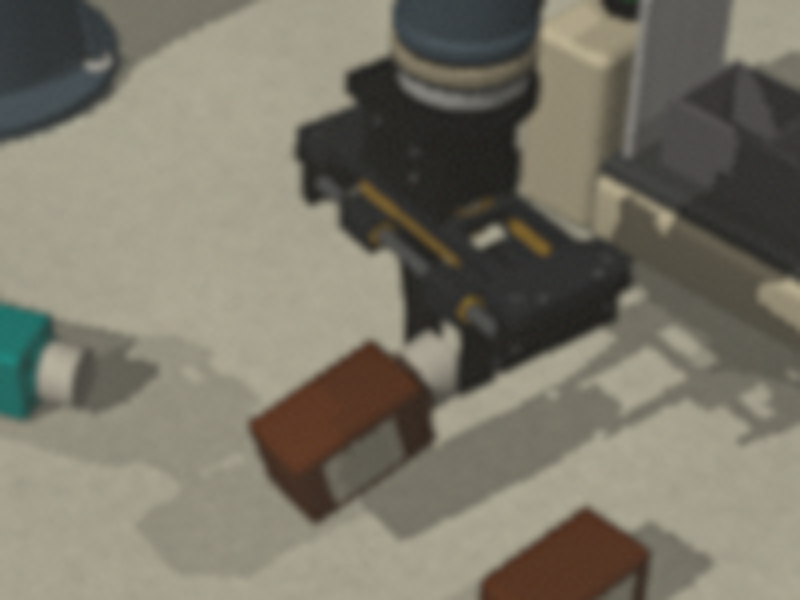

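It's still near horizontal, so I'll keep relaxing.

Request:
{"method": "servo_tool", "body": {"increments": [[0.595,[0,0,0],0],[0.59,[0,0,0],0],[0.587,[0,0,0],0]]}}

```text
time_s: 5.4
position: [0.554, 0.01, 0.1007]
tcp_rot: [[-0.0, 1.0, 0.0], [1.0, 0.0, -0.0], [-0.0, 0.0, -1.0]]
force: [-0.8, 0.3, -1.2]
opening: 0.422
```

```bash
python3 - <<'E'
from h import *
s=bot.read_state(); print(s["position"],s["opening"],s["force"],s["moment"],s["time_s"])
p,d,X,cam=cap("scene"); crop(p,(240,130,440,280),3,"sc5c")
E
```

```text
[0.55402723 0.01001227 0.10068654] 0.42185563516878366 [-0.82176181  0.3441024  -1.22441817] [ 0.17991725  0.0073996  -0.00535614] 5.4
```

View pics/sc5c.png

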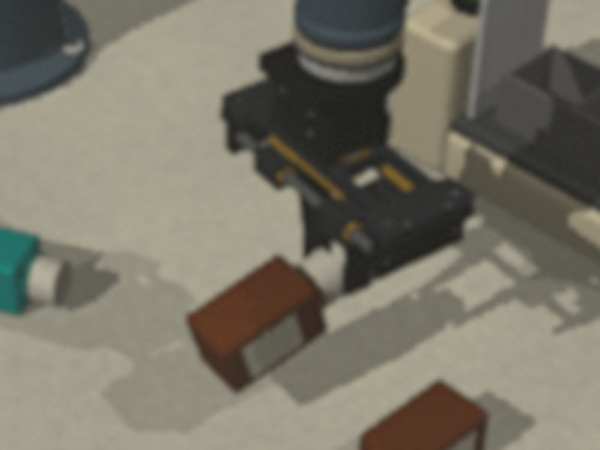

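Request:
{"method": "servo_tool", "body": {"increments": [[0.584,[0,0,0],0],[0.582,[0,0,0],0]]}}

```text
time_s: 5.7
position: [0.554, 0.01, 0.1006]
tcp_rot: [[-0.0, 1.0, 0.0], [1.0, 0.0, -0.0], [-0.0, 0.0, -1.0]]
force: [-0.9, -1.0, -2.4]
opening: 0.425
```

Request:
{"method": "servo_tool", "body": {"increments": [[0.58,[0,0,0],0],[0.578,[0,0,0],0]]}}

```text
time_s: 5.95
position: [0.5543, 0.0104, 0.1011]
tcp_rot: [[0.0, 1.0, 0.001], [1.0, -0.0, 0.001], [0.001, 0.001, -1.0]]
force: [-0.5, 1.5, 2.9]
opening: 0.423
```

```bash
python3 - <<'E'
from h import *
s=bot.read_state(); print(s["position"],s["opening"],s["force"],s["moment"],s["time_s"])
p,d,X,cam=cap("scene"); crop(p,(240,130,440,280),3,"sc6c")
E
```

```text
[0.55427398 0.01038926 0.10113071] 0.4233482609373482 [-0.45495804  1.48862719  2.94100668] [ 0.33429442  0.10541259 -0.08196666] 5.95
```

View pics/sc6c.png

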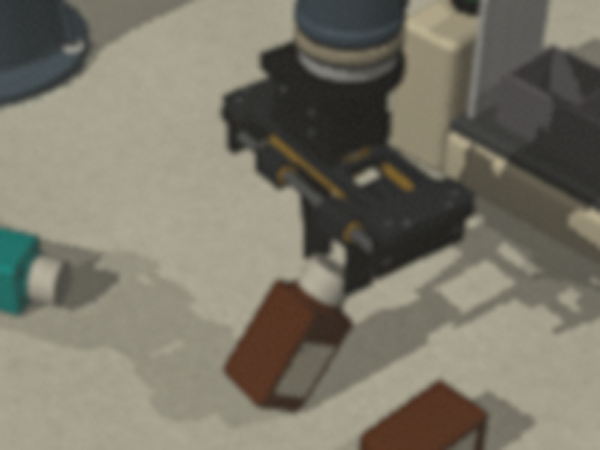

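It's pivoting, now about 55° up. I'll hold this closure and let it finish swinging.

Request:
{"method": "servo_tool", "body": {"increments": [[0.579,[0,0,0],0],[0.579,[0,0,0],0],[0.579,[0,0,0],0]]}}

```text
time_s: 6.38
position: [0.5542, 0.0103, 0.1011]
tcp_rot: [[0.0, 1.0, 0.001], [1.0, -0.0, 0.0], [0.0, 0.001, -1.0]]
force: [-1.1, 3.8, 6.1]
opening: 0.425
```

```bash
python3 - <<'E'
from h import *
s=bot.read_state(); print(s["position"],s["opening"],s["force"],s["moment"],s["time_s"])
p,d,X,cam=cap("scene"); crop(p,(240,130,440,280),3,"sc7c")
E
```

```text
[0.55423016 0.01031706 0.10105652] 0.4247984243737413 [-1.14511814  3.83215001  6.10016111] [ 0.47680955  0.19489395 -0.03117169] 6.375
```

View pics/sc7c.png

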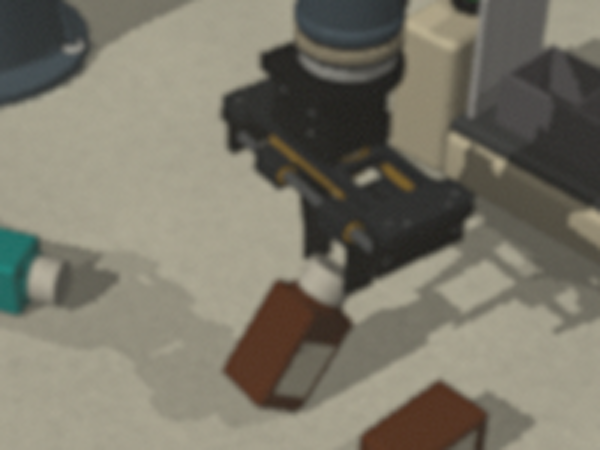

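The base corner is touching the bench (+6 N). I'll raise 10 mm so it can swing free.

Request:
{"method": "servo_tool", "body": {"increments": [[0.579,[0,0,-5],0],[0.579,[0,0,-5],0],[0.579,[0,0,-2],0],[0.579,[0,0,0],0],[0.579,[0,0,0],0]]}}

```text
time_s: 7.05
position: [0.5538, 0.01, 0.1124]
tcp_rot: [[0.0, 1.0, -0.0], [1.0, -0.0, -0.0], [-0.0, -0.0, -1.0]]
force: [-0.1, -0.0, -1.4]
opening: 0.425
```

```bash
python3 - <<'E'
from h import *
s=bot.read_state(); print(s["position"],s["opening"],s["force"],s["moment"],s["time_s"])
p,d,X,cam=cap("scene"); crop(p,(240,130,440,280),3,"sc8c")
E
```

```text
[0.55381277 0.00999244 0.11238857] 0.42525889224883084 [-0.0618079  -0.03171131 -1.36269753] [ 0.05305746  0.00237092 -0.0221359 ] 7.05
```

View pics/sc8c.png

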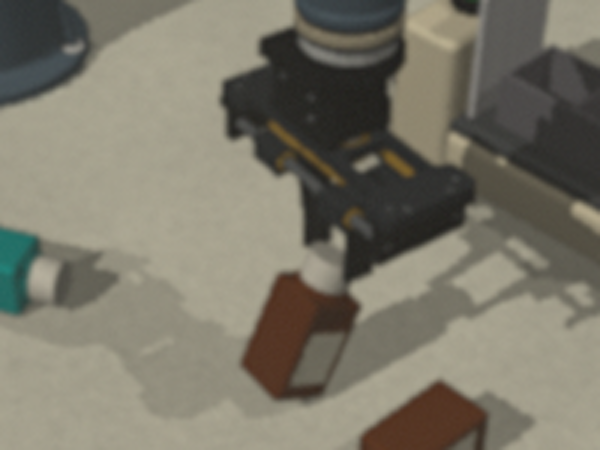

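It's now about 15–20° from vertical. I'll relax a little more.

Request:
{"method": "servo_tool", "body": {"increments": [[0.577,[0,0,0],0],[0.577,[0,0,0],0],[0.576,[0,0,0],0]]}}

```text
time_s: 7.48
position: [0.5539, 0.01, 0.1125]
tcp_rot: [[-0.0, 1.0, -0.0], [1.0, 0.0, -0.0], [-0.0, -0.0, -1.0]]
force: [-0.7, -0.2, -1.6]
opening: 0.424
```

```bash
python3 - <<'E'
from h import *
s=bot.read_state(); print(s["position"],s["opening"],s["force"],s["moment"],s["time_s"])
p,d,X,cam=cap("scene"); crop(p,(240,130,440,280),3,"sc9c")
p,d,X,cam=cap("side"); crop(p,(230,200,430,350),3,"s9c")
E
```

```text
[0.55394749 0.01002656 0.11251592] 0.42398263220523724 [-0.74730083 -0.15455554 -1.60877127] [ 0.03439004 -0.02147862  0.02533647] 7.475
```

View pics/sc9c.png

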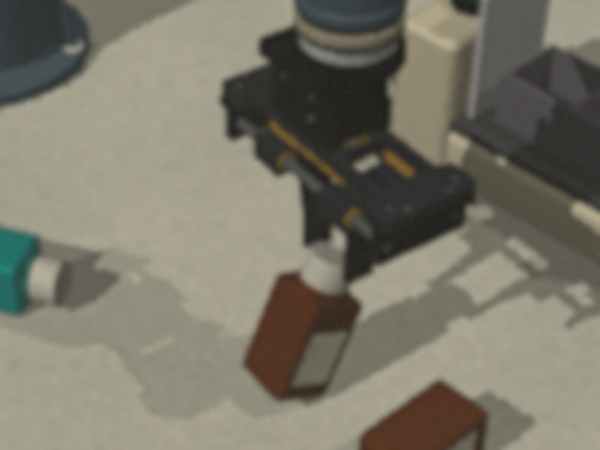

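Nearly there. I'll set the base corner on the bench and drag slightly towards -y so friction turns it upright.

Request:
{"method": "servo_tool", "body": {"increments": [[0.58,[0,0,5],0],[0.58,[-8,0,1],0],[0.58,[-8,0,1],0],[0.58,[-8,0,1],0],[0.58,[-6,0,1],0]]}}

```text
time_s: 8.2
position: [0.5558, -0.0213, 0.1068]
tcp_rot: [[-0.001, 1.0, 0.005], [1.0, 0.001, -0.003], [-0.003, 0.005, -1.0]]
force: [-3.1, -1.7, 16.0]
opening: 0.419
```

```bash
python3 - <<'E'
from h import *
s=bot.read_state(); print(s["position"],s["opening"],s["force"],s["moment"],s["time_s"])
p,d,X,cam=cap("scene"); crop(p,(240,130,440,280),3,"sc10c")
E
```

```text
[ 0.55582096 -0.02133319  0.10677464] 0.41899791478999954 [-3.13651671 -1.69331003 15.97690402] [-0.29567209  0.59062203 -0.00199382] 8.2
```

View pics/sc10c.png

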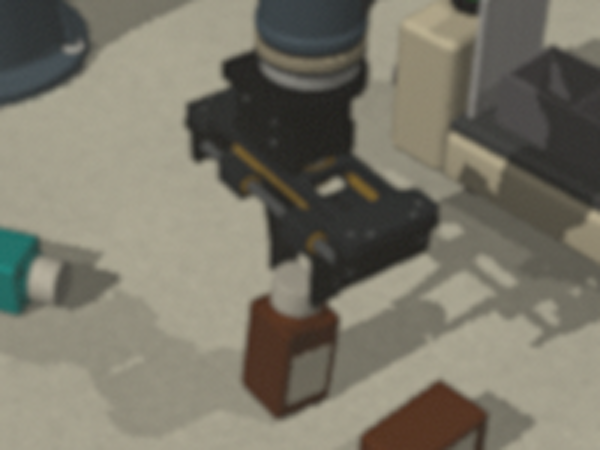

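It's upright, pressing at 16 N. I'll ease up, open and measure.

Request:
{"method": "servo_tool", "body": {"increments": [[0.58,[0,0,-2],0],[0.4,[0,0,0],0],[0,[0,0,0],0],[0,[0,0,0],0]]}}

```text
time_s: 8.75
position: [0.5537, -0.0198, 0.105]
tcp_rot: [[-0.0, 1.0, -0.001], [1.0, 0.0, 0.0], [0.0, -0.001, -1.0]]
force: [-0.1, 0.3, -0.2]
opening: 0.685
```

```bash
cat >> h.py <<'E'
def capfit(X,p,zlo=0.105,zhi=0.12,roi=None):
    hsv=cv2.cvtColor(p,cv2.COLOR_BGR2HSV)
    m=(X[...,2]>zlo)&(X[...,2]<zhi)&(hsv[...,1]<60)&(hsv[...,2]>110)
    if roi: x0,x1,y0,y1=roi; m&=(X[...,0]>x0)&(X[...,0]<x1)&(X[...,1]>y0)&(X[...,1]<y1)
    P=X[m]
    if len(P)<10: return None
    return len(P),np.round(np.median(P,0)*1e3),cv2.minEnclosingCircle((P[:,:2]*1e3).astype(np.float32))
E
python3 - <<'E'
from h import *
s=bot.read_state(); print(s["position"],s["opening"],s["force"],s["moment"],s["time_s"])
roi=(.45,.65,-.15,.1)
for n in ("side","scene","wrist"):
    p,d,X,cam=cap(n); print(n,capfit(X,p,roi=roi)); bottles(n,X,p)
    if n=="side": crop(p,(230,200,430,350),3,"s11c")
    if n=="wrist": cv2.imwrite("pics/w11.png",p)
E
```

```text
[ 0.55365895 -0.01977821  0.10501462] 0.684859745271194 [-0.05241177  0.30604997 -0.23980801] [-0.02653144  0.01468173  0.01546847] 8.75
side (132, array([549., -30., 111.]), ((546.568115234375, -19.062578201293945), 35.00614547729492))
side [   0    0  119   83 4327] z 172 c [ 2138. -1108.] wh [ 31. 474.] a 0.3
side [403   0  40  20 517] z 112 c [  549. -1973.] wh [ 41. 177.] a 87.0
side [ 444    0  153   39 4165] z 160 c [  -21. -1975.] wh [ 53. 454.] a 88.0
side [344 185  18  12 131] z 47 c [ 568. -458.] wh [36. 43.] a 89.9
side [268 269  22  33 567] z 52 c [667.   4.] wh [49. 88.] a 8.0
side [314 271  20  26 413] z 86 c [548. -13.] wh [50. 26.] a 12.4
scene (203, array([557., -34., 111.]), ((560.2022705078125, -18.924846649169922), 38.911521911621094))
scene [322 231  27  36 427] z 86 c [556. -36.] wh [45. 48.] a 84.0
scene [361 258  40  40 735] z 51 c [674.  -1.] wh [47. 87.] a 8.4
scene [113 348  51  35 757] z 48 c [ 599. -492.] wh [11. 84.] a 1.4
wrist (2360, array([551., -22., 112.]), ((552.87158203125, -8.618324279785156), 42.51824951171875))
wrist [  460   138   107   144 12915] z 51 c [668.   4.] wh [49. 81.] a 7.7
wrist [ 265  222  100   90 4872] z 88 c [552. -23.] wh [30. 48.] a 88.3
```

View pics/w11.png

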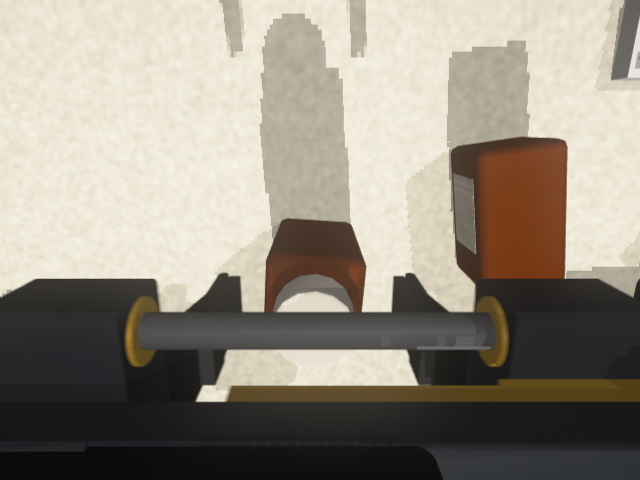

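View pics/s11c.png

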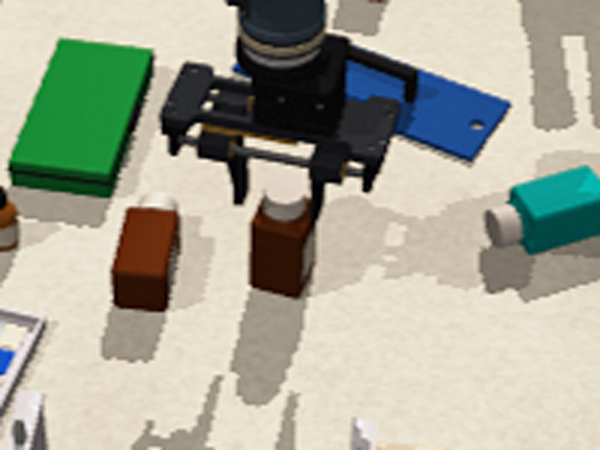

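Request:
{"method": "servo_tool", "body": {"increments": [[0,[-7,-2,0],0],[0,[0,0,0],0]]}}

```text
time_s: 9.15
position: [0.5518, -0.0275, 0.1055]
tcp_rot: [[0.001, 1.0, -0.0], [1.0, -0.001, -0.0], [-0.0, -0.0, -1.0]]
force: [-0.5, -0.6, 0.0]
opening: 0.979
```

```bash
python3 - <<'E'
from h import *
s=bot.read_state(); print(s["position"],s["opening"],s["force"])
for n in ("side","scene","wrist"):
    p,d,X,cam=cap(n)
    hsv=cv2.cvtColor(p,cv2.COLOR_BGR2HSV)
    m=(hsv[...,0]<14)&(hsv[...,1]>100)&(X[...,2]>0.02)&(X[...,2]<0.075)&(X[...,0]<.62)&(X[...,0]>.5)&(abs(X[...,1])<.1)
    P=X[m]; print(n,len(P),np.percentile(P,[2,50,98],axis=0).round(3).tolist() if len(P) else "")
    m=(X[...,2]>0.1)&(X[...,2]<0.118)&(X[...,0]<.58)&(X[...,0]>.52)&(X[...,1]<.02)&(X[...,1]>-.07)&(hsv[...,2]>110)&(hsv[...,1]<60)
    P=X[m]; print(" cap",len(P),np.percentile(P,[2,50,98],axis=0).round(3).tolist() if len(P) else "")
E
```

```text
[ 0.55181421 -0.02751014  0.10547204] 0.9791279958988856 [-0.49361408 -0.6063957   0.02483592]
side 250 [[0.526, -0.02, 0.021], [0.549, -0.008, 0.047], [0.573, -0.003, 0.074]]
 cap 138 [[0.534, -0.048, 0.102], [0.55, -0.028, 0.111], [0.566, -0.012, 0.117]]
scene 222 [[0.538, -0.059, 0.021], [0.563, -0.057, 0.05], [0.579, -0.021, 0.074]]
 cap 210 [[0.538, -0.051, 0.101], [0.557, -0.036, 0.111], [0.572, -0.017, 0.114]]
wrist 1088 [[0.539, -0.009, 0.022], [0.553, -0.008, 0.054], [0.567, -0.007, 0.074]]
 cap 3243 [[0.535, -0.049, 0.101], [0.551, -0.023, 0.112], [0.567, -0.014, 0.113]]
```

Both faces agree that the bottle centre is about (552,-33). I'll shift 5 mm, descend to grip the upper body, and lift.

Request:
{"method": "servo_tool", "body": {"increments": [[0,[-5,0,20],0],[0,[0,0,24],0],[0.8,[0,0,0],0],[0.8,[0,0,0],0],[0.8,[0,0,0],0]]}}

```text
time_s: 9.93
position: [0.5527, -0.032, 0.0625]
tcp_rot: [[-0.0, 1.0, 0.002], [1.0, 0.0, -0.0], [-0.0, 0.002, -1.0]]
force: [0.3, -0.4, -0.2]
opening: 0.746
```

```bash
python3 - <<'E'
from h import *
s=bot.read_state(); print(s["position"],s["opening"],s["force"])
# shaker geometry from side & scene depth
for n in ("side","scene"):
    p,d,X,cam=cap(n)
    for lab,zl,zh,roi in (("brackets",.178,.19,(.35,.7,.2,.45)),("button",.152,.172,(.3,.45,.22,.36)),("pins",.198,.215,(.35,.7,.2,.45)),("wall",.105,.118,(.35,.7,.2,.45))):
        m=(X[...,2]>zl)&(X[...,2]<zh)&(X[...,0]>roi[0])&(X[...,0]<roi[1])&(X[...,1]>roi[2])&(X[...,1]<roi[3])
        if lab=="button":
            hsv=cv2.cvtColor(p,cv2.COLOR_BGR2HSV); m&=(hsv[...,0]>45)&(hsv[...,0]<85)&(hsv[...,1]>100)
        k,l,st,_=cv2.connectedComponentsWithStats(m.astype(np.uint8))
        for i in range(1,k):
            if st[i,4]<4: continue
            P=X[l==i]; print(n,lab,st[i,:],"mean",(P.mean(0)*1e3).round(1),[np.round(q,1) for q in rectfit(P[:,:2])])
    crop(p,(220,310,400,440) if n=="side" else (360,100,540,240),4,"shk_"+n)
E
```

```text
[ 0.55273898 -0.03203443  0.06252787] 0.7462440944653083 [ 0.31623586 -0.42980641 -0.21034074]
side brackets [228 330  17  36 292] mean [647.8 337.9 183.7] [array([649.4, 333.9]), array([19.9, 95.4]), np.float64(9.5)]
side brackets [345 339  11  37 280] mean [409.7 299.  183.7] [array([410.4, 294.7]), array([17.8, 93.5]), np.float64(9.4)]
side button [361 360  13  13 133] mean [373.9 292.  158.8] [array([374. , 290.7]), array([25.9, 30.1]), np.float64(9.4)]
side pins [234 339   5   6  18] mean [647.2 336.7 202.3] [array([646.7, 336.7]), array([7.6, 7.4]), np.float64(81.8)]
side pins [348 350   5   5  17] mean [410.5 297.9 202.5] [array([409.8, 297.3]), array([9.3, 8.4]), np.float64(37.3)]
side wall [236 349  11  38  52] mean [641.3 340.6 111.9] [array([642.9, 334.5]), array([ 4.8, 91.9]), np.float64(7.8)]
side wall [247 355  93  37 702] mean [530.  317.  110.3] [array([529.7, 315. ]), array([196.7,  74.6]), np.float64(10.0)]
side wall [280 363   2   2   4] mean [565.2 298.9 106.2] [array([565.3, 298.6]), array([2.2, 2.7]), np.float64(17.8)]
side wall [278 371   3   5   5] mean [560.7
[... 826 characters left out ...]
   7  20] mean [375.  280.5 157.5] [array([373.7, 282.1]), array([ 9.4, 19. ]), np.float64(22.7)]
scene pins [412 113   3   4  11] mean [417.3 293.4 202. ] [array([417. , 293.4]), array([5. , 8.6]), np.float64(50.7)]
scene pins [498 152   4   5  15] mean [652.5 332.3 202.8] [array([652.4, 332.9]), array([7.8, 5.9]), np.float64(56.5)]
scene wall [373 140  49  17 206] mean [407.4 259.  111.4] [array([409.5, 270. ]), array([128.1,  53.6]), np.float64(65.2)]
scene wall [407 145  76  47 479] mean [528.4 311.2 109.2] [array([531.4, 314.4]), array([200.1,  75.9]), np.float64(9.6)]
scene wall [477 177  25  21  87] mean [650.7 327.4 111.7] [array([650.4, 333.5]), array([ 6. , 91.6]), np.float64(7.4)]
```

View pics/shk_side.png

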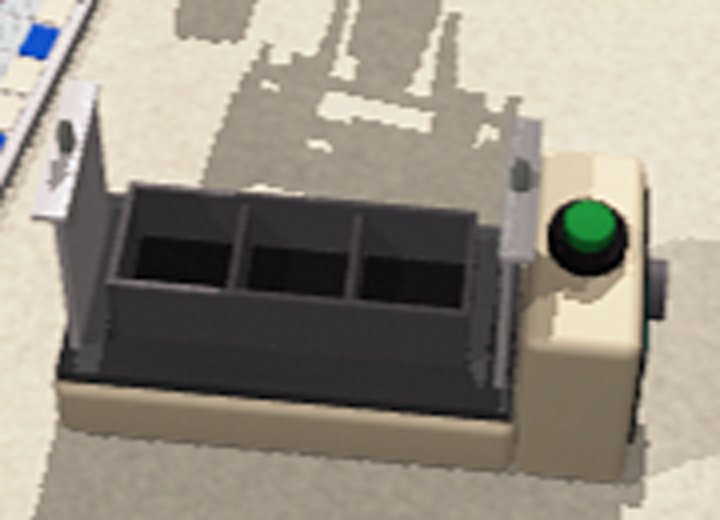

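View pics/shk_scene.png

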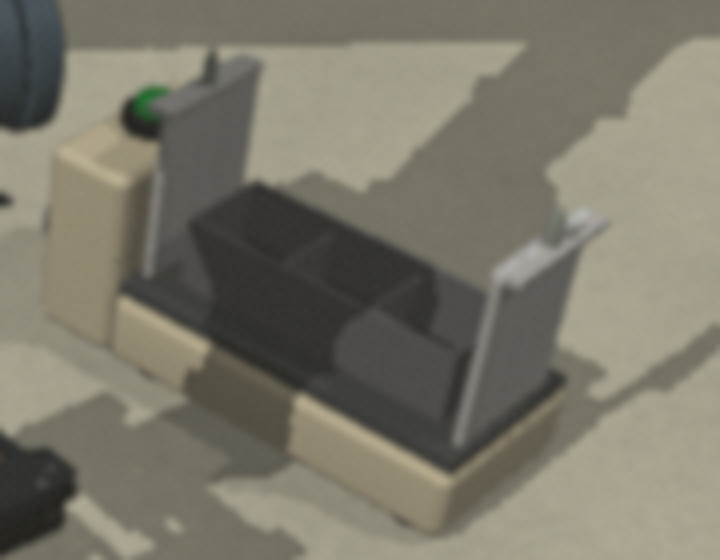

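The shaker is consistent in both views: centre about (531,315), yaw about 9.4°, bracket tops at z≈183. Both pins are visible, and the compartments are at (±64,0) in its frame. I'll finish the grip, lift, and turn the jaws to the shaker's y.

Request:
{"method": "servo_tool", "body": {"increments": [[0.8,[0,0,0],0],[0.8,[0,0,0],0],[0.8,[0,0,-20],0],[0.8,[0,0,-40],0],[0.8,[0,0,-40],0]]}}

```text
time_s: 10.65
position: [0.5512, -0.0318, 0.1618]
tcp_rot: [[0.0, 1.0, -0.002], [1.0, -0.0, 0.001], [0.001, -0.002, -1.0]]
force: [0.6, 0.0, -1.3]
opening: 0.583
```

Request:
{"method": "servo_tool", "body": {"increments": [[0.8,[0,0,-40],0],[0.8,[0,0,0],10],[0.8,[0,0,0],10],[0.8,[0,0,0],10],[0.8,[0,0,0],10]]}}

```text
time_s: 11.28
position: [0.5513, -0.0318, 0.201]
tcp_rot: [[0.647, 0.762, -0.002], [0.762, -0.647, 0.0], [-0.001, -0.002, -1.0]]
force: [-0.2, -0.0, -2.6]
opening: 0.577
```

Request:
{"method": "servo_tool", "body": {"increments": [[0.8,[0,0,0],10],[0.8,[0,0,0],10],[0.8,[0,0,0],10],[0.8,[0,0,0],10.6],[0.8,[0,0,0],0]]}}

```text
time_s: 11.9
position: [0.5514, -0.0318, 0.201]
tcp_rot: [[0.986, 0.165, -0.001], [0.165, -0.986, 0.0], [-0.001, -0.001, -1.0]]
force: [-0.7, 0.3, -1.8]
opening: 0.581
```

```bash
cat >> h.py <<'E'
def delta(tx,ty,tz=None):
    s=bot.read_state(); P=s["position"]; R=s["tcp_rot"]
    t=np.array([tx,ty,P[2]*1e3 if tz is None else tz])-P*1e3
    print("pos",P.round(4),"toolx yaw",round(np.degrees(np.arctan2(R[1,0],R[0,0])),2),"op",round(s["opening"],3),"F",s["force"].round(1),"t",s["time_s"],"move",(R.T@t).round(1))
C=np.array([531.,315.]); YAW=9.4
def sh(x,y):
    a=np.radians(YAW); return C+[x*np.cos(a)-y*np.sin(a),x*np.sin(a)+y*np.cos(a)]
E
python3 - <<'E'
from h import *
print(sh(64,0),sh(-64,0)); delta(*sh(64,0),200)
print(bot.read_state()["joint_positions"].round(1))
E
```

```text
[594.14061834 325.45286158] [467.85938166 304.54713842]
pos [ 0.5514 -0.0318  0.201 ] toolx yaw 9.52 op 0.581 F [-0.7  0.3 -1.8] t 11.9 move [ 101.2 -345.3    1.1]
[-14.9  26.2  93.9  -0.   60.   65.6]
```

Request:
{"method": "servo_tool", "body": {"increments": [[0.8,[20,-50,0],0],[0.8,[20,-50,0],0],[0.8,[20,-50,0],0],[0.8,[20,-50,0],0],[0.8,[21,-50,0],0]]}}

```text
time_s: 12.52
position: [0.6106, 0.2328, 0.2011]
tcp_rot: [[0.986, 0.167, -0.001], [0.167, -0.986, -0.0], [-0.001, 0.0, -1.0]]
force: [0.5, 0.2, -2.6]
opening: 0.582
```

Request:
{"method": "servo_tool", "body": {"increments": [[0.8,[0,-50,0],0],[0.8,[0,-35,0],0],[0.8,[0,-10,0],0],[0.8,[0,0,0],0]]}}

```text
time_s: 13.02
position: [0.5949, 0.3248, 0.2011]
tcp_rot: [[0.986, 0.166, -0.001], [0.166, -0.986, -0.001], [-0.001, 0.001, -1.0]]
force: [0.1, -0.3, -1.7]
opening: 0.579
```

```bash
python3 - <<'E'
from h import *
delta(*sh(64,0),135)
p,d,X,cam=cap("wrist","w12")
p,d,X,cam=cap("side"); crop(p,(220,270,400,440),4,"s12"); bottles("side",X,p)
p,d,X,cam=cap("scene"); crop(p,(360,60,540,240),4,"sc12"); bottles("scene",X,p)
E
```

```text
pos [0.5949 0.3248 0.2011] toolx yaw 9.54 op 0.579 F [ 0.1 -0.3 -1.7] t 13.025 move [-0.6 -0.8 66.1]
side [   0    0  119   84 4330] z 172 c [ 2137. -1102.] wh [489.  32.] a 89.0
side [ 403    0  194   39 5338] z 154 c [   39. -1972.] wh [ 56. 578.] a 89.9
side [225 269  10   7  60] z 48 c [812.   2.] wh [17. 26.] a 79.6
side [276 269  14  15 102] z 52 c [659. -20.] wh [30. 63.] a 50.4
side [251 349  26  22 168] z 183 c [567. 334.] wh [30.  6.] a 81.5
scene [470 153  16  21 147] z 190 c [622. 311.] wh [23.  7.] a 78.0
scene [361 258  40  41 727] z 51 c [674.  -1.] wh [47. 83.] a 8.1
scene [ 107  334   57   50 1721] z 50 c [ 577. -493.] wh [53. 87.] a 0.2
```

View pics/w12.png

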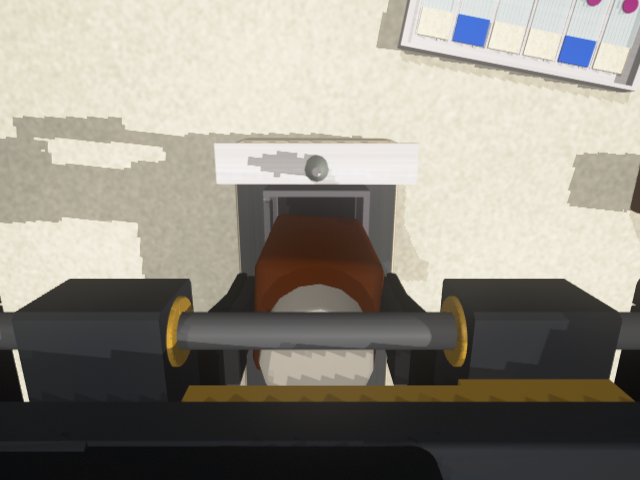

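View pics/s12.png

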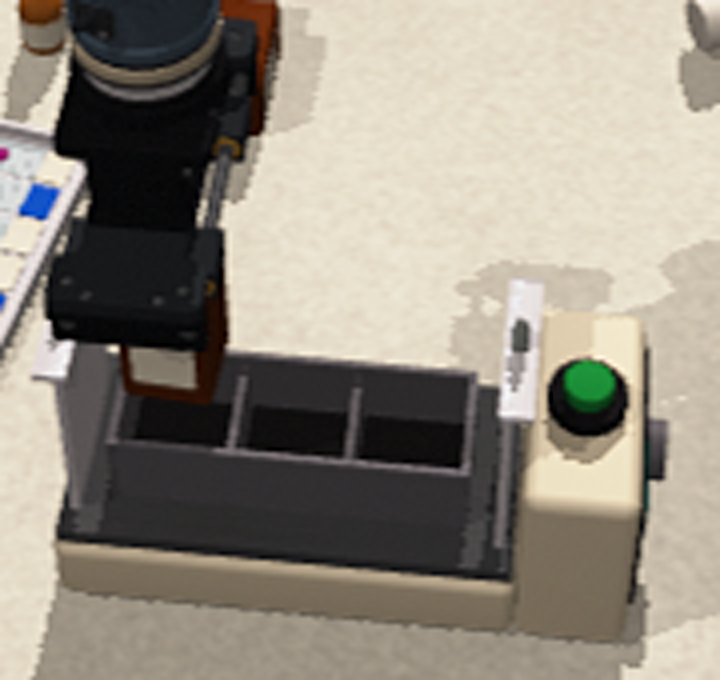

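View pics/sc12.png

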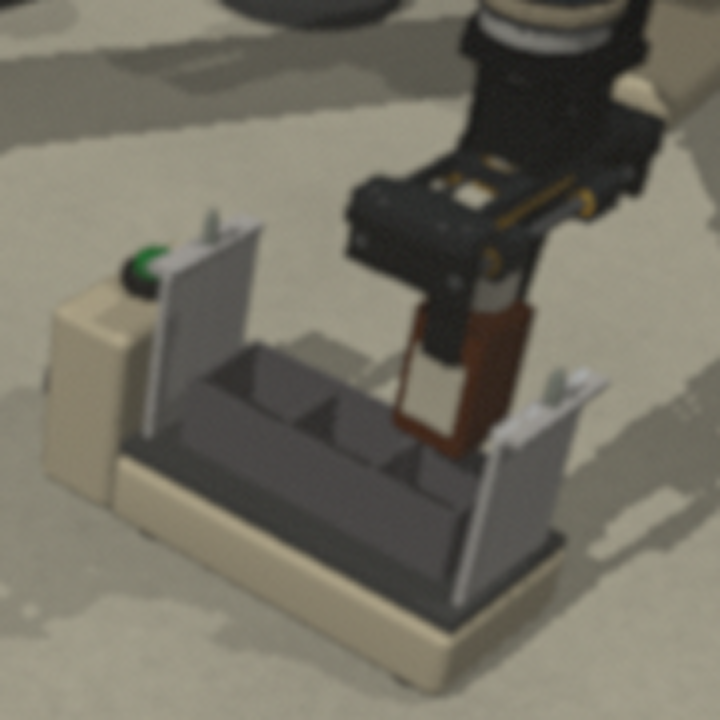

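The pin (317,167) is central to the gripper, so y is aligned. I'll check the along-tray offset of the bottle against the bracket and wall from the wrist depth.

```bash
python3 - <<'E'
from h import *
p,d,X,cam=cap("wrist")
a=np.radians(9.5); ex=np.array([np.cos(a),np.sin(a)]); ey=np.array([-ex[1],ex[0]])
s=bot.read_state(); T=s["position"][:2]
U=(X[...,:2]-T)@ex; V=(X[...,:2]-T)@ey; Z=X[...,2]
hsv=cv2.cvtColor(p,cv2.COLOR_BGR2HSV)
def rep(n,m): print(n,m.sum(),"U",np.percentile(U[m]*1e3,[2,50,98]).round(1),"V",np.percentile(V[m]*1e3,[2,50,98]).round(1),"Z",np.percentile(Z[m]*1e3,[2,50,98]).round(1))
w=np.zeros(p.shape[:2],bool); w[:300]=1
rep("bracket",w&(Z>.178)&(Z<.19)&(U>.03))
pm=w&(Z>.198)&(Z<.215)&(U>.03); rep("pin",pm)
rep("wallend",w&(Z>.108)&(Z<.116)&(U>.02)&(abs(V)<.03))
rep("bottleface",w&(hsv[...,0]<14)&(hsv[...,1]>100)&(Z>.145)&(Z<.21)&(abs(V)<.04)&(U<.05))
E
```

```text
bracket 7853 U [46.1 55.2 63.5] V [-40.7   2.4  45.9] Z [182.8 184.2 185.5]
pin 383 U [49.5 54.8 58.3] V [-1.8  2.6  6.9] Z [198.6 202.8 208. ]
wallend 707 U [22.2 30.  31.7] V [-29.4  -3.   28.4] Z [108.9 112.  113.4]
bottleface 3197 U [20.6 23.  24.3] V [-22.9  -0.2  21.7] Z [149.5 186.5 209.3]
```

The bottle needs +1 mm in x and +3 mm in shaker y. I'll correct that and lower it.

Request:
{"method": "servo_tool", "body": {"increments": [[0.8,[1,-3,0],0],[0.8,[0,0,25],0],[0.8,[0,0,20],0],[0.8,[0,0,15],0],[0.8,[0,0,5],0]]}}

```text
time_s: 13.85
position: [0.5955, 0.3276, 0.1355]
tcp_rot: [[0.987, 0.163, -0.002], [0.163, -0.987, -0.001], [-0.002, 0.0, -1.0]]
force: [-0.1, -0.2, -1.1]
opening: 0.576
```

Request:
{"method": "servo_tool", "body": {"increments": [[0.8,[0,0,2],0],[0.8,[0,0,2],0],[0.8,[0,0,0],0]]}}

```text
time_s: 14.22
position: [0.596, 0.3282, 0.1331]
tcp_rot: [[0.987, 0.163, 0.001], [0.163, -0.987, 0.0], [0.001, -0.0, -1.0]]
force: [-0.3, -0.3, -2.9]
opening: 0.579
```

Request:
{"method": "servo_tool", "body": {"increments": [[0.8,[0,0,1],0],[0.8,[0,0,1],0],[0.8,[0,0,0],0]]}}

```text
time_s: 14.6
position: [0.5957, 0.328, 0.1305]
tcp_rot: [[0.987, 0.163, -0.0], [0.163, -0.987, -0.0], [-0.0, 0.0, -1.0]]
force: [-0.6, 0.7, -1.1]
opening: 0.581
```

```bash
python3 - <<'E'
from h import *
delta(*sh(64,0),135)
p,d,X,cam=cap("side"); crop(p,(220,270,400,440),4,"s13")
p,d,X,cam=cap("wrist","w13")
p,d,X,cam=cap("scene"); crop(p,(360,60,540,240),3,"sc13")
E
```

```text
pos [0.5957 0.328  0.1305] toolx yaw 9.4 op 0.581 F [-0.6  0.7 -1.1] t 14.6 move [-1.9  2.3 -4.5]
```

View pics/sc13.png

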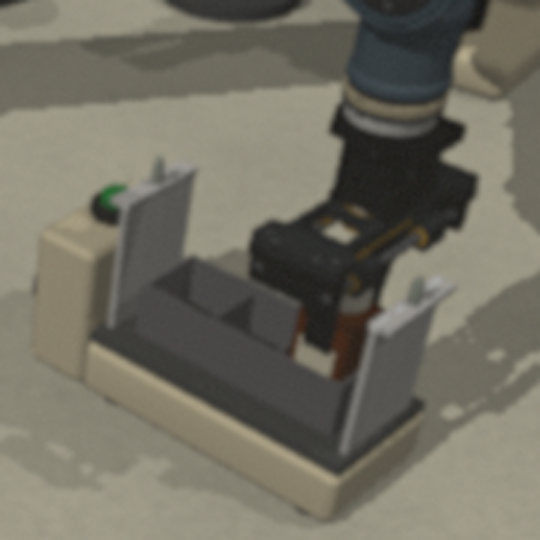

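View pics/s13.png

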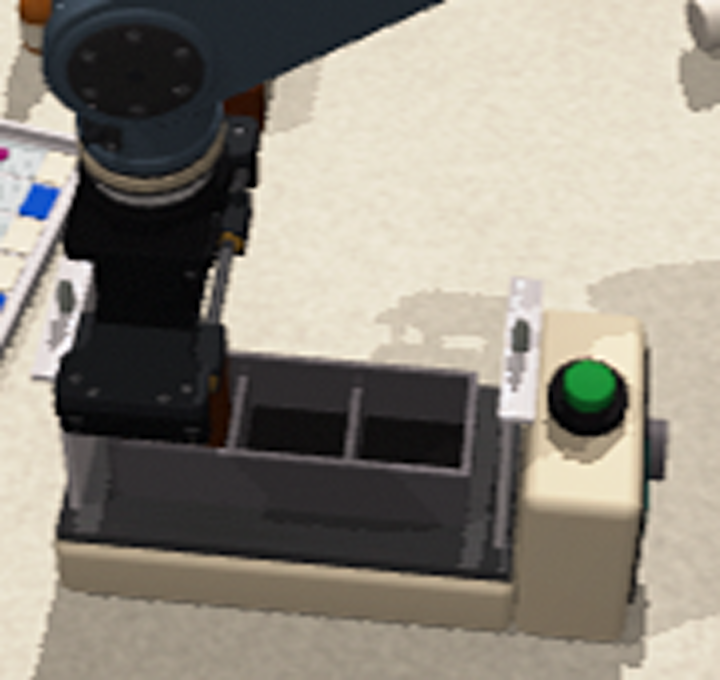

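It's inside the compartment. I'll ease down to floor contact.

Request:
{"method": "servo_tool", "body": {"increments": [[0.8,[0,0,1],0],[0.8,[0,0,1],0],[0.8,[0,0,0],0]]}}

```text
time_s: 15.12
position: [0.596, 0.3282, 0.1302]
tcp_rot: [[0.987, 0.163, 0.001], [0.163, -0.987, 0.0], [0.001, -0.0, -1.0]]
force: [-2.5, -0.8, 5.3]
opening: 0.58
```

There's floor contact at 5 N. I'll release and rise.

Request:
{"method": "servo_tool", "body": {"increments": [[0.35,[0,0,-1],0],[0.2,[0,0,0],0],[0.1,[0,0,0],0],[0.1,[0,0,-30],0],[0.1,[0,0,-40],0]]}}

```text
time_s: 15.75
position: [0.5949, 0.3276, 0.1985]
tcp_rot: [[0.987, 0.163, -0.004], [0.163, -0.987, -0.001], [-0.004, 0.001, -1.0]]
force: [0.2, 0.4, 0.3]
opening: 0.891
```

Request:
{"method": "servo_tool", "body": {"increments": [[0,[0,0,-50],0],[0,[-20,50,-20],0],[0,[-20,60,0],0],[0,[0,60,0],0],[0,[0,60,0],0]]}}

```text
time_s: 16.38
position: [0.5939, 0.0937, 0.2698]
tcp_rot: [[0.986, 0.164, 0.001], [0.164, -0.986, 0.0], [0.001, 0.0, -1.0]]
force: [0.3, -0.1, 0.7]
opening: 0.999
```

```bash
python3 - <<'E'
from h import *
delta(677,-58,100)
p,d,X,cam=cap("side","s14"); bottles("side",X,p); print(capfit(X,p,.165,.19,(.55,.64,.28,.38)))
p,d,X,cam=cap("scene","sc14");  bottles("scene",X,p); print(capfit(X,p,.165,.19,(.55,.64,.28,.38)))
p,d,X,cam=cap("wrist","w14");  bottles("wrist",X,p)
g=(X[...,2]>0.028)&(X[...,2]<.04)&(p[...,1]>p[...,2]*1.5)&(p[...,1]>p[...,0]*1.5)
E
```

```text
pos [0.5939 0.0937 0.2698] toolx yaw 9.43 op 0.999 F [ 0.3 -0.1  0.7] t 16.375 move [ 57.  163.2 169.8]
side [   0    0  120   85 4346] z 173 c [ 2135. -1108.] wh [472.  37.] a 89.4
side [ 403    0   78   23 1360] z 121 c [  440. -1975.] wh [ 56. 286.] a 89.0
side [ 515    0   82   40 2436] z 169 c [  -68. -1963.] wh [365.  67.] a 0.7
side [344 185  18  12 127] z 46 c [ 565. -452.] wh [54. 27.] a 26.4
side [268 269  22  32 559] z 52 c [668.   4.] wh [49. 89.] a 8.0
side [250 353  27  29 426] z 156 c [592. 333.] wh [49. 46.] a 6.6
(262, array([596., 335., 180.]), ((608.853759765625, 348.13885498046875), 43.41577911376953))
scene [462 161  20  23 162] z 155 c [602. 311.] wh [43. 22.] a 23.5
scene [361 258  40  40 717] z 51 c [675.  -2.] wh [47. 86.] a 9.4
scene [ 107  336   57   48 1701] z 50 c [ 577. -493.] wh [54. 86.] a 3.0
(155, array([603., 327., 179.]), ((610.03759765625, 347.12359619140625), 41.1508903503418))
wrist [ 374  113   94   54 4741] z 51 c [670.   1.] wh [48. 88.] a 8.3
wrist [   0  139   64   76 3056] z 154 c [596. 308.] wh [15. 49.] a 88.3
```

View pics/s14.png

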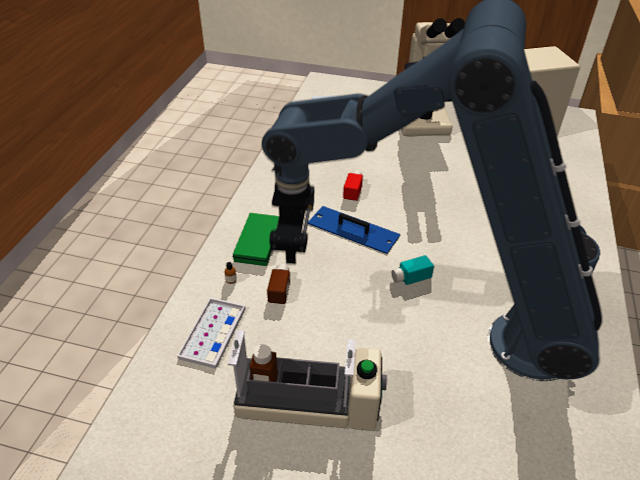

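View pics/sc14.png

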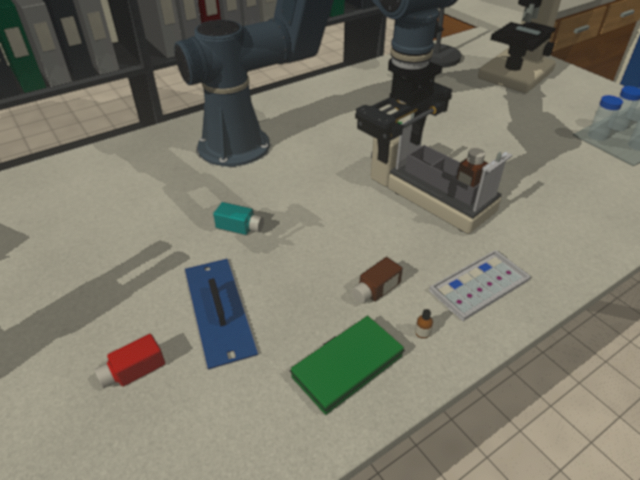

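The side view (263,363) and scene view (473,165) show bottle A standing cap up in the rear compartment. Only bottle B remains, and no third bottle is visible anywhere. Before approaching I'll check the finger clearance to the slide box.

```bash
python3 - <<'E'
from h import *
for n in ("side","scene"):
    p,d,X,cam=cap(n)
    hsv=cv2.cvtColor(p,cv2.COLOR_BGR2HSV)
    m=(hsv[...,0]>45)&(hsv[...,0]<75)&(hsv[...,1]>100)&(X[...,2]>.025)&(X[...,2]<.045)&(X[...,1]<.15)&(X[...,1]>-.4)
    k,l,st,_=cv2.connectedComponentsWithStats(m.astype(np.uint8)); i=1+st[1:,4].argmax()
    P=X[l==i]; print(n,cv2.boxPoints(cv2.minAreaRect((P[:,:2]*1e3).astype(np.float32))).round(0).tolist())
    # finger corners
print("finger outer", np.array([679,-67])+58.5*np.array([.99,.143]))
delta(679,-67,110)
E
```

```text
side [[730.0, -79.0], [754.0, -278.0], [855.0, -266.0], [831.0, -67.0]]
scene [[736.0, -86.0], [753.0, -275.0], [854.0, -265.0], [837.0, -77.0]]
finger outer [736.915  -58.6345]
pos [0.5938 0.0954 0.2693] toolx yaw 9.34 op 1.0 F [-0.3  0.6 -0.6] t 16.625 move [ 57.7 174.2 159.2]
```

Request:
{"method": "servo_tool", "body": {"increments": [[0,[0,0,0],-10],[0,[0,0,0],-10],[0,[0,0,0],-10],[0,[0,0,0],-10],[0,[0,0,0],-10]]}}

```text
time_s: 17.25
position: [0.5935, 0.0977, 0.2694]
tcp_rot: [[0.501, 0.865, -0.0], [0.865, -0.501, 0.001], [0.0, -0.001, -1.0]]
force: [0.2, -0.7, 0.3]
opening: 1.005
```

Request:
{"method": "servo_tool", "body": {"increments": [[0,[0,0,0],-10],[0,[0,0,0],-10],[0,[0,0,0],-10],[0,[0,0,0],-8.8],[0,[0,0,0],0]]}}

```text
time_s: 17.88
position: [0.5935, 0.0973, 0.2694]
tcp_rot: [[-0.144, 0.99, -0.0], [0.99, 0.144, 0.0], [0.0, -0.0, -1.0]]
force: [0.9, 1.0, 0.7]
opening: 1.0
```

```bash
python3 - <<'E'
from h import *
delta(679,-67,60)
E
```

```text
pos [0.5935 0.0973 0.2694] toolx yaw 98.26 op 1.0 F [0.9 1.  0.7] t 17.875 move [-175.    61.1  209.3]
```

The box corner is near (733,-80), about 10 mm from an open finger. I'll pre-close to 0.25 for extra margin and approach.

Request:
{"method": "servo_tool", "body": {"increments": [[0.25,[-44,15,30],0],[0.25,[-44,15,30],0],[0.25,[-44,15,30],0],[0.25,[-43,16,30],0],[0.25,[0,0,30],0]]}}

```text
time_s: 18.5
position: [0.6816, -0.0719, 0.1184]
tcp_rot: [[-0.137, 0.991, 0.003], [0.991, 0.137, -0.001], [-0.002, 0.003, -1.0]]
force: [-0.3, 0.9, -1.0]
opening: 0.758
```

Request:
{"method": "servo_tool", "body": {"increments": [[0.25,[0,0,10],0],[0.25,[0,0,0],0]]}}

```text
time_s: 18.75
position: [0.6789, -0.0678, 0.1091]
tcp_rot: [[-0.143, 0.99, -0.002], [0.99, 0.143, 0.001], [0.001, -0.001, -1.0]]
force: [0.4, -0.8, 0.2]
opening: 0.75
```

```bash
python3 - <<'E'
from h import *
delta(679,-67,17)
p,d,X,cam=cap("wrist","w15"); bottles("wrist",X,p)
p,d,X,cam=cap("side"); bottles("side",X,p)
p,d,X,cam=cap("scene");bottles("scene",X,p); crop(p,(300,180,460,340),3,"sc15")
E
```

```text
pos [ 0.6789 -0.0678  0.1091] toolx yaw 98.22 op 0.75 F [ 0.4 -0.8  0.2] t 18.75 move [ 0.7  0.4 92.1]
wrist [  273    48    94   168 14532] z 51 c [670.  -0.] wh [49. 89.] a 8.1
side [   0    0  122   84 4305] z 172 c [ 2141. -1113.] wh [ 36. 473.] a 0.1
side [ 403    0  194   39 5342] z 154 c [   34. -1973.] wh [570.  53.] a 1.3
side [344 188  17  10 137] z 45 c [ 569. -448.] wh [48. 16.] a 12.4
side [225 268  10   8  67] z 47 c [809.   1.] wh [26. 21.] a 28.0
side [268 269  22  32 564] z 52 c [668.   4.] wh [49. 86.] a 8.6
side [249 352  29  30 438] z 155 c [593. 332.] wh [50. 47.] a 7.6
scene [462 162  20  10 102] z 155 c [604. 308.] wh [44. 22.] a 27.4
scene [361 264  40  31 449] z 51 c [675.  -3.] wh [47. 85.] a 7.6
scene [113 349  51  35 721] z 47 c [ 600. -491.] wh [ 9. 83.] a 2.3
```

View pics/w15.png

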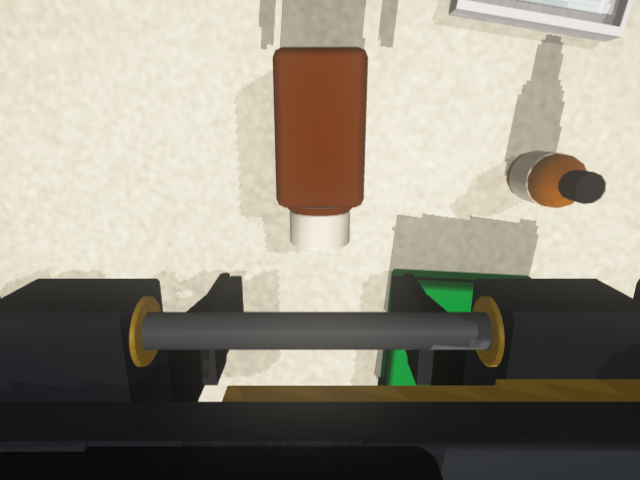

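View pics/sc15.png

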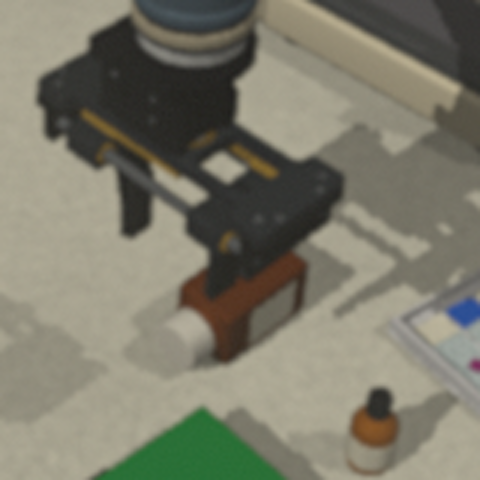

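Request:
{"method": "servo_tool", "body": {"increments": [[0.25,[1,0,30],0],[0.25,[0,0,30],0],[0.25,[0,0,20],0],[0.25,[0,0,12],0],[0.8,[0,0,0],0]]}}

```text
time_s: 19.52
position: [0.679, -0.0681, 0.0172]
tcp_rot: [[-0.143, 0.99, -0.001], [0.99, 0.143, 0.0], [0.0, -0.001, -1.0]]
force: [-0.2, -0.3, 0.3]
opening: 0.698
```

Request:
{"method": "servo_tool", "body": {"increments": [[0.8,[0,0,0],0],[0.8,[0,0,0],0],[0.8,[0,0,0],0],[0.8,[0,0,0],0],[0.75,[0,0,-20],0]]}}

```text
time_s: 20.15
position: [0.6774, -0.0678, 0.0364]
tcp_rot: [[-0.143, 0.99, -0.005], [0.99, 0.143, 0.001], [0.002, -0.004, -1.0]]
force: [0.0, -0.6, -0.4]
opening: 0.42
```

Request:
{"method": "servo_tool", "body": {"increments": [[0.75,[5,0,-30],0],[0.7,[5,0,-30],0],[0.66,[0,0,-18],0],[0.62,[0,0,0],0],[0.6,[0,0,0],0]]}}

```text
time_s: 20.78
position: [0.6769, -0.0584, 0.1146]
tcp_rot: [[-0.143, 0.99, -0.002], [0.99, 0.143, 0.0], [0.001, -0.002, -1.0]]
force: [0.3, 0.0, -2.0]
opening: 0.423
```

Request:
{"method": "servo_tool", "body": {"increments": [[0.59,[0,0,0],0],[0.585,[0,0,0],0],[0.581,[0,0,0],0],[0.579,[0,0,0],0],[0.578,[0,0,0],0]]}}

```text
time_s: 21.4
position: [0.6778, -0.0583, 0.1156]
tcp_rot: [[-0.143, 0.99, 0.0], [0.99, 0.143, 0.0], [0.0, 0.0, -1.0]]
force: [-0.6, 0.2, -2.0]
opening: 0.425
```

```bash
python3 - <<'E'
from h import *
s=bot.read_state(); print(s["position"],s["opening"],s["force"],s["moment"],s["time_s"])
p,d,X,cam=cap("scene"); crop(p,(290,170,460,330),3,"sc16")
E
```

```text
[ 0.67779294 -0.05825457  0.1155661 ] 0.4254786556184352 [-0.64335877  0.16233595 -1.99969282] [-0.07923851  0.01215167 -0.02721187] 21.4
```

View pics/sc16.png

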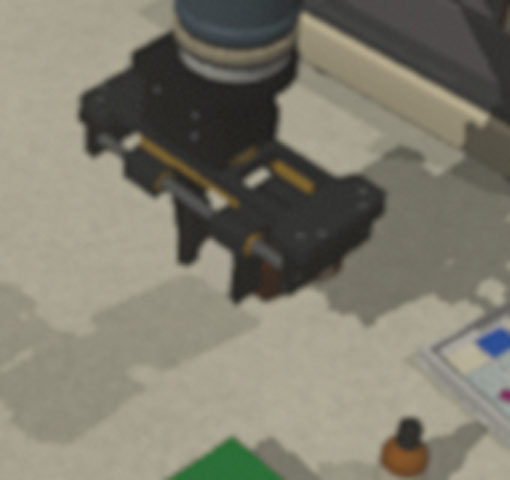

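Request:
{"method": "servo_tool", "body": {"increments": [[0.577,[0,0,0],0],[0.577,[0,0,0],0],[0.576,[0,0,0],0]]}}

```text
time_s: 21.82
position: [0.6778, -0.0583, 0.1156]
tcp_rot: [[-0.143, 0.99, 0.0], [0.99, 0.143, 0.0], [0.0, 0.0, -1.0]]
force: [-0.7, 0.6, -1.1]
opening: 0.428
```

```bash
python3 - <<'E'
from h import *
s=bot.read_state(); print(s["position"],s["opening"],s["force"],s["moment"],s["time_s"])
p,d,X,cam=cap("side"); crop(p,(210,190,370,330),4,"s17")
p,d,X,cam=cap("wrist","w17")
E
```

```text
[ 0.6777662  -0.05828524  0.11559553] 0.42772052537298044 [-0.67852741  0.55490571 -1.14339411] [-0.08023109 -0.09991952 -0.02553447] 21.825
```

View pics/s17.png

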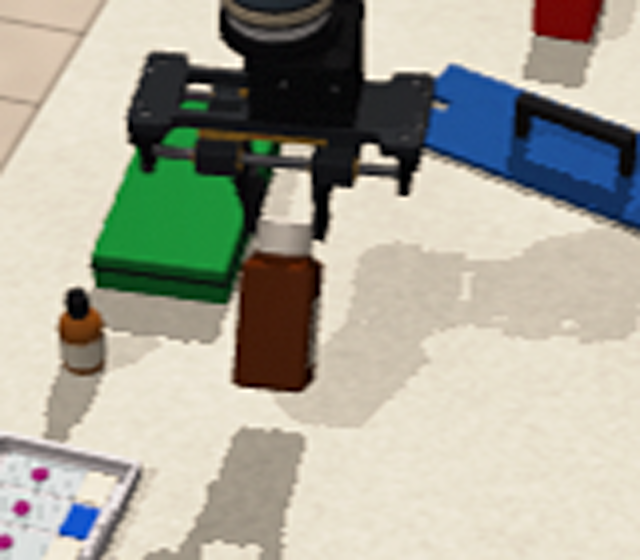

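View pics/w17.png

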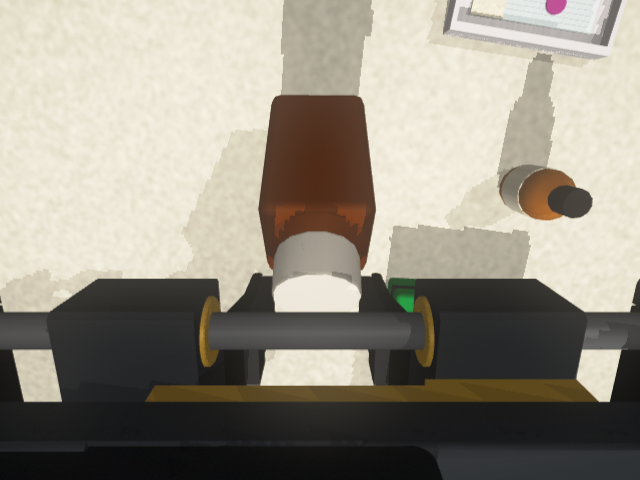

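It's pivoting. I'll measure its tilt from the wrist depth.

```bash
cat > tilt.py <<'E'
from h import *
s=bot.read_state(); T=s["position"]; R=s["tcp_rot"]
p,d,X,cam=cap("wrist")
hsv=cv2.cvtColor(p,cv2.COLOR_BGR2HSV)
q=(X-T)@R
m=(hsv[...,0]<14)&(hsv[...,1]>100)&(abs(q[...,1])<.02)&(q[...,0]>0)&(q[...,0]<.15)&(X[...,2]>.01)
A=q[m]; 
from numpy.linalg import svd
# robust plane: fit tool x vs tool z line
pts=A[:,[0,2]].astype(np.float32)
l=cv2.fitLine(pts,cv2.DIST_HUBER,0,.01,.01).ravel()
print("F",s["force"].round(1),"M",s["moment"].round(3),"op",round(s["opening"],4),"angle above horizontal",round(np.degrees(np.arctan2(abs(l[1]),abs(l[0]))),1),len(A),"zmin",(X[m][:,2].min()*1e3).round())
E
python3 tilt.py
```

```text
F [-0.2  1.2 -1.4] M [-0.047 -0.017 -0.053] op 0.4305 angle above horizontal 51.9 12438 zmin 53.0
```

Request:
{"method": "servo_tool", "body": {"increments": [[0.575,[0,0,0],0],[0.575,[0,0,0],0]]}}

```text
time_s: 22.22
position: [0.6778, -0.0583, 0.1156]
tcp_rot: [[-0.143, 0.99, 0.0], [0.99, 0.143, -0.0], [-0.0, 0.0, -1.0]]
force: [-0.2, 0.1, -0.4]
opening: 0.43
```

```bash
python3 tilt.py
```

```text
F [-0.2  0.1 -0.4] M [-0.072 -0.012 -0.007] op 0.4302 angle above horizontal 52.0 12425 zmin 52.0
```

Request:
{"method": "servo_tool", "body": {"increments": [[0.574,[0,0,0],0],[0.573,[0,0,0],0],[0.572,[0,0,0],0]]}}

```text
time_s: 22.65
position: [0.6778, -0.0583, 0.1156]
tcp_rot: [[-0.143, 0.99, 0.0], [0.99, 0.143, 0.0], [0.0, 0.0, -1.0]]
force: [0.1, -0.4, -2.0]
opening: 0.43
```

```bash
python3 tilt.py
```

```text
F [ 0.1 -0.4 -2. ] M [-0.061 -0.031  0.006] op 0.4303 angle above horizontal 53.6 12005 zmin 50.0
```

Request:
{"method": "servo_tool", "body": {"increments": [[0.571,[0,0,0],0],[0.57,[0,0,0],0]]}}

```text
time_s: 22.95
position: [0.6778, -0.0583, 0.1155]
tcp_rot: [[-0.143, 0.99, -0.0], [0.99, 0.143, -0.0], [-0.0, -0.0, -1.0]]
force: [-0.7, 0.6, -2.2]
opening: 0.431
```

```bash
python3 tilt.py
```

```text
F [-0.7  0.6 -2.2] M [-0.075 -0.082  0.004] op 0.4315 angle above horizontal 70.4 7404 zmin 31.0
```

It's at 70° now. One more small relaxation, then contact and drag towards +tool x.

Request:
{"method": "servo_tool", "body": {"increments": [[0.569,[0,0,0],0],[0.569,[0,0,0],0]]}}

```text
time_s: 23.25
position: [0.6777, -0.0583, 0.1155]
tcp_rot: [[-0.143, 0.99, -0.0], [0.99, 0.143, 0.0], [0.0, -0.0, -1.0]]
force: [-0.3, 0.4, -1.5]
opening: 0.431
```

```bash
python3 tilt.py
```

```text
F [-0.3  0.4 -1.5] M [-0.027 -0.04  -0.011] op 0.4312 angle above horizontal 71.8 7412 zmin 30.0
```

Request:
{"method": "servo_tool", "body": {"increments": [[0.573,[0,0,6],0],[0.573,[9,0,2],0],[0.573,[9,0,1],0],[0.573,[9,0,1],0],[0.573,[7,0,1],0]]}}

```text
time_s: 23.92
position: [0.6728, -0.0236, 0.1046]
tcp_rot: [[-0.143, 0.99, 0.0], [0.99, 0.143, 0.0], [0.0, 0.0, -1.0]]
force: [-0.3, 0.5, -1.7]
opening: 0.43
```

```bash
python3 tilt.py;  python3 - <<'E'
from h import *
delta(0,0)
p,d,X,cam=cap("side"); crop(p,(210,190,370,330),4,"s18")
E
```

```text
F [-0.3  0.5 -1.7] M [-0.005 -0.005 -0.055] op 0.4299 angle above horizontal 71.2 7400 zmin 20.0
pos [ 0.6725 -0.0228  0.1044] toolx yaw 98.26 op 0.428 F [-0.6  0.8 -1.6] t 23.975 move [ 1.192e+02 -6.622e+02  4.000e-01]
```

View pics/s18.png

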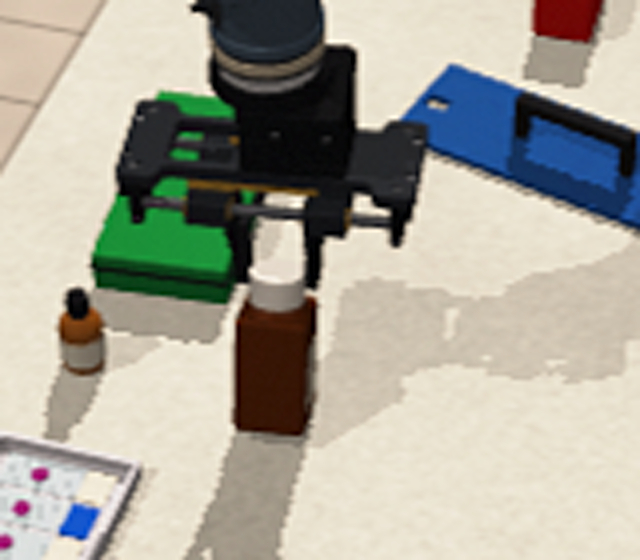

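There's no contact yet, so I'll lower gently until it touches and then drag.

Request:
{"method": "servo_tool", "body": {"increments": [[0.573,[0,0,2],0],[0.573,[0,0,2],0],[0.573,[0,0,0],0]]}}

```text
time_s: 24.4
position: [0.6745, -0.026, 0.1036]
tcp_rot: [[-0.143, 0.99, 0.004], [0.99, 0.143, -0.002], [-0.003, 0.004, -1.0]]
force: [-2.2, -1.0, 9.2]
opening: 0.427
```

Request:
{"method": "servo_tool", "body": {"increments": [[0.573,[9,0,0],0],[0.573,[9,0,0],0],[0.573,[9,0,0],0],[0.573,[7,0,1],0],[0.573,[0,0,0],0]]}}

```text
time_s: 25.02
position: [0.6688, 0.0086, 0.1007]
tcp_rot: [[-0.144, 0.99, 0.002], [0.99, 0.144, -0.002], [-0.002, 0.002, -1.0]]
force: [-0.8, -1.3, 6.6]
opening: 0.428
```

```bash
python3 tilt.py;  python3 - <<'E'
from h import *
delta(0,0)
p,d,X,cam=cap("side"); crop(p,(210,190,370,330),4,"s19")
E
```

```text
F [-0.8 -1.3  6.6] M [-0.282  0.167  0.   ] op 0.4276 angle above horizontal 79.0 2883 zmin 14.0
pos [0.6688 0.0084 0.1007] toolx yaw 98.24 op 0.428 F [-0.3 -1.7  6.5] t 25.075 move [  87.6 -663.1   -1.3]
```

View pics/s19.png

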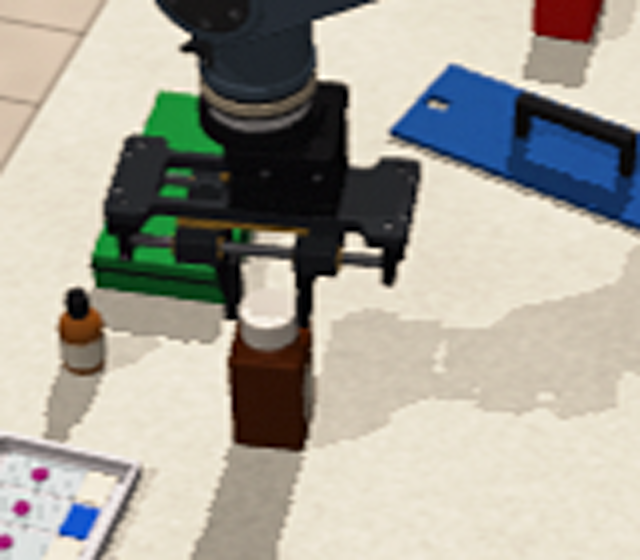

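It's near 80–90° with the base on the bench, and from there the weight settles it upright. I'll release slowly.

Request:
{"method": "servo_tool", "body": {"increments": [[0.573,[4,0,1],0],[0.565,[0,0,0],0],[0.55,[0,0,0],0],[0.4,[0,0,0],0],[0.2,[0,0,0],0]]}}

```text
time_s: 25.75
position: [0.6671, 0.0131, 0.0978]
tcp_rot: [[-0.143, 0.99, -0.001], [0.99, 0.143, 0.0], [0.0, -0.001, -1.0]]
force: [-1.0, -0.3, -0.6]
opening: 0.6
```

Request:
{"method": "servo_tool", "body": {"increments": [[0,[0,0,0],0],[0,[0,0,0],0]]}}

```text
time_s: 26.0
position: [0.6674, 0.013, 0.0984]
tcp_rot: [[-0.143, 0.99, -0.0], [0.99, 0.143, 0.0], [0.0, -0.0, -1.0]]
force: [0.0, 0.0, -0.0]
opening: 0.823
```

```bash
cat > meas.py <<'E'
from h import *
s=bot.read_state(); T=s["position"]; R=s["tcp_rot"]; delta(0,0)
for n in ("side","scene","wrist"):
    p,d,X,cam=cap(n,"m_"+n)
    hsv=cv2.cvtColor(p,cv2.COLOR_BGR2HSV)
    q=(X-T)@R*1e3   # tool frame mm
    near=(abs(q[...,0])<75)&(abs(q[...,1])<55)
    m=near&(hsv[...,0]<14)&(hsv[...,1]>100)&(X[...,2]>0.02)&(X[...,2]<0.075)
    if m.sum()>20: print(n,"body",m.sum(),np.percentile(q[m],[2,50,98],axis=0).round(0)[:,:2].tolist())
    m=near&(X[...,2]>0.1)&(X[...,2]<0.118)&(hsv[...,2]>110)&(hsv[...,1]<60)
    if m.sum()>20: print(n,"cap",m.sum(),np.percentile(q[m],[2,50,98],axis=0).round(0)[:,:2].tolist())
E
python3 meas.py
```

```text
pos [0.6674 0.013  0.0984] toolx yaw 98.2 op 0.823 F [ 0.  0. -0.] t 26.0 move [ 8.230e+01 -6.625e+02  2.000e-01]
side body 254 [[21.0, -25.0], [26.0, -2.0], [31.0, 21.0]]
side cap 152 [[-18.0, -46.0], [6.0, -3.0], [22.0, 15.0]]
scene body 322 [[-25.0, -17.0], [-23.0, 5.0], [-20.0, 26.0]]
scene cap 232 [[-17.0, -14.0], [-4.0, 3.0], [16.0, 19.0]]
wrist body 849 [[26.0, -11.0], [26.0, 1.0], [27.0, 14.0]]
wrist cap 3829 [[0.0, -17.0], [9.0, 0.0], [20.0, 16.0]]
```

View pics/m_wrist.png

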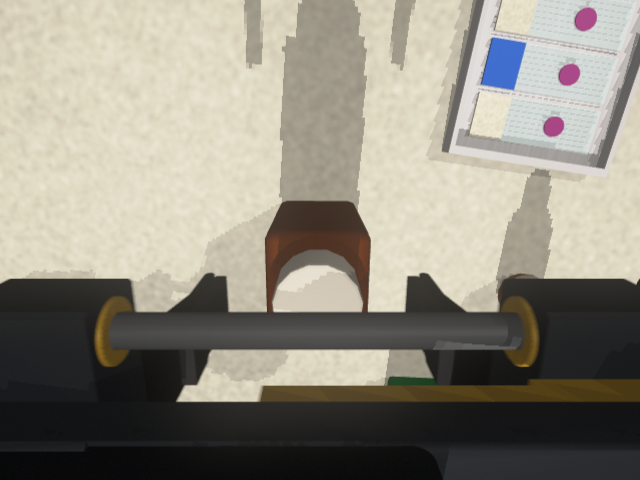

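View pics/m_side.png

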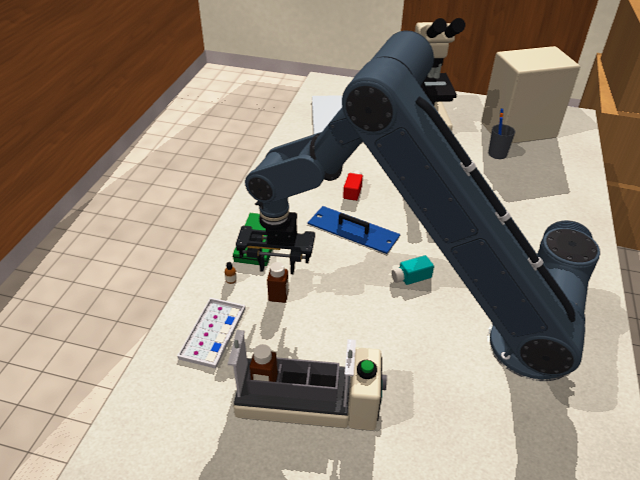

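B stands upright, centred within about 1 mm of the TCP. I'll grip the body and lift.

Request:
{"method": "servo_tool", "body": {"increments": [[0,[1,0,18],0],[0,[0,0,18],0],[0.8,[0,0,0],0],[0.8,[0,0,0],0],[0.8,[0,0,0],0]]}}

```text
time_s: 26.78
position: [0.6679, 0.0139, 0.063]
tcp_rot: [[-0.143, 0.99, 0.001], [0.99, 0.143, -0.0], [-0.0, 0.001, -1.0]]
force: [0.2, -0.2, -0.5]
opening: 0.747
```

Request:
{"method": "servo_tool", "body": {"increments": [[0.8,[0,0,0],0],[0.8,[0,0,0],0],[0.8,[0,0,-20],0],[0.8,[0,0,-40],0],[0.8,[0,0,-40],0]]}}

```text
time_s: 27.4
position: [0.6672, 0.014, 0.1645]
tcp_rot: [[-0.143, 0.99, 0.0], [0.99, 0.143, 0.0], [0.0, 0.0, -1.0]]
force: [0.2, 0.2, -2.3]
opening: 0.572
```

Request:
{"method": "servo_tool", "body": {"increments": [[0.8,[0,0,-40],0],[0.8,[0,0,0],10],[0.8,[0,0,0],10],[0.8,[0,0,0],10],[0.8,[0,0,0],10]]}}

```text
time_s: 28.02
position: [0.6672, 0.014, 0.2039]
tcp_rot: [[0.532, 0.847, 0.001], [0.847, -0.532, -0.0], [0.0, 0.001, -1.0]]
force: [-0.2, -0.1, -1.4]
opening: 0.567
```

Request:
{"method": "servo_tool", "body": {"increments": [[0.8,[0,0,0],10],[0.8,[0,0,0],10],[0.8,[0,0,0],10],[0.8,[0,0,0],10],[0.8,[0,0,0],8.8]]}}

```text
time_s: 28.65
position: [0.6672, 0.014, 0.2038]
tcp_rot: [[0.987, 0.158, 0.001], [0.158, -0.987, -0.0], [0.001, 0.0, -1.0]]
force: [0.0, 0.1, -1.6]
opening: 0.576
```

```bash
python3 - <<'E'
from h import *
import h
# refined from wrist: T=(594.9,324.8) + 54.8ex+2.4ey is rear pin
a=np.radians(9.4); ex=np.array([np.cos(a),np.sin(a)]); ey=np.array([-ex[1],ex[0]])
Cn=np.array([594.9,324.8])+(54.8-120)*ex+2.4*ey; print("C",Cn)
t=Cn-64*ex; print(t); delta(*t,201)
E
```

```text
C [530.18351275 316.51892045]
[467.04289441 306.06605887]
pos [0.6672 0.014  0.2038] toolx yaw 9.11 op 0.576 F [ 0.   0.1 -1.6] t 28.65 move [-151.4 -320.1    2.7]
```

I'll put B in the centre compartment, where there's no interference with the pins. First x, then over the near wall.

```bash
python3 - <<'E'
from h import *
delta(530.2,316.5,201)
E
```

```text
pos [0.6672 0.014  0.2038] toolx yaw 9.11 op 0.576 F [ 0.   0.1 -1.6] t 28.65 move [ -87.4 -320.4    2.7]
```

Request:
{"method": "servo_tool", "body": {"increments": [[0.8,[-40,-40,0],0],[0.8,[-40,-40,0],0],[0.8,[-7,-50,0],0],[0.8,[0,-50,0],0],[0.8,[0,-50,0],-0.3]]}}

```text
time_s: 29.28
position: [0.5436, 0.2281, 0.2041]
tcp_rot: [[0.986, 0.168, 0.002], [0.168, -0.986, 0.0], [0.002, -0.0, -1.0]]
force: [1.0, 0.0, -1.9]
opening: 0.572
```

Request:
{"method": "servo_tool", "body": {"increments": [[0.8,[0,-50,0],0],[0.8,[0,-30,0],0],[0.8,[0,-10,0],0],[0.8,[0,0,0],0]]}}

```text
time_s: 29.78
position: [0.5287, 0.3152, 0.2031]
tcp_rot: [[0.986, 0.169, 0.001], [0.169, -0.986, -0.0], [0.001, 0.001, -1.0]]
force: [0.3, -1.6, -2.0]
opening: 0.573
```

```bash
python3 - <<'E'
from h import *
delta(530.2,316.5,201)
s=bot.read_state(); T=s["position"]; R=s["tcp_rot"]
p,d,X,cam=cap("wrist","w20")
q=(X-T)@R*1e3; q[...,1]*=-1; Z=X[...,2]
hsv=cv2.cvtColor(p,cv2.COLOR_BGR2HSV)
w=np.zeros(p.shape[:2],bool); w[:320]=1
def rep(n,m): print(n,m.sum(),"U",np.percentile(q[m][:,0],[2,50,98]).round(1),"V",np.percentile(q[m][:,1],[2,50,98]).round(1),"Z",np.percentile(Z[m]*1e3,[2,50,98]).round(1))
rep("bracket",w&(Z>.178)&(Z<.19)&(q[...,0]>90))
rep("pin",w&(Z>.198)&(Z<.215)&(q[...,0]>90))
b=w&(hsv[...,0]<14)&(hsv[...,1]>100)&(abs(q[...,1])<40)
rep("Bface",b&(Z>.145)&(Z<.21)&(q[...,0]<50))
rep("Atop",b&(Z>.148)&(Z<.156)&(q[...,0]>30))
wl=w&(Z>.106)&(Z<.116)&(q[...,0]>15)&(q[...,0]<110)
rep("wall",wl)
p,d,X,cam=cap("side"); crop(p,(220,270,400,440),4,"s20")
E
```

```text
pos [0.5287 0.3152 0.2031] toolx yaw 9.76 op 0.573 F [ 0.3 -1.6 -2. ] t 29.775 move [ 1.7 -1.   2.1]
bracket 5338 U [113.  116.6 121.1] V [-44.4  -1.7  42.2] Z [179.8 184.1 185.8]
pin 37 U [116.  116.7 117.2] V [-3.5 -1.1  1.6] Z [198.2 199.2 201.2]
Bface 3991 U [23.1 24.4 49. ] V [-21.4   0.1  23.7] Z [147.8 176.9 209. ]
Atop 3297 U [42.8 74.9 91.2] V [-22.5  -0.2  26.1] Z [148.9 152.6 155.5]
wall 2523 U [17.6 75.6 99. ] V [-34.4 -16.   33.1] Z [106.2 112.  113.6]
```

View pics/w20.png

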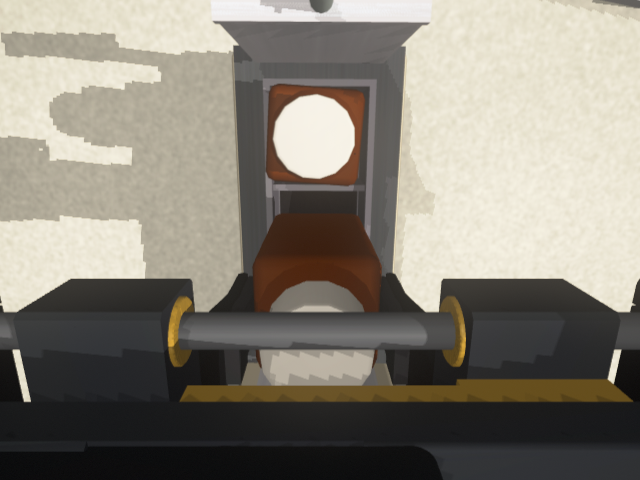

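View pics/s20.png

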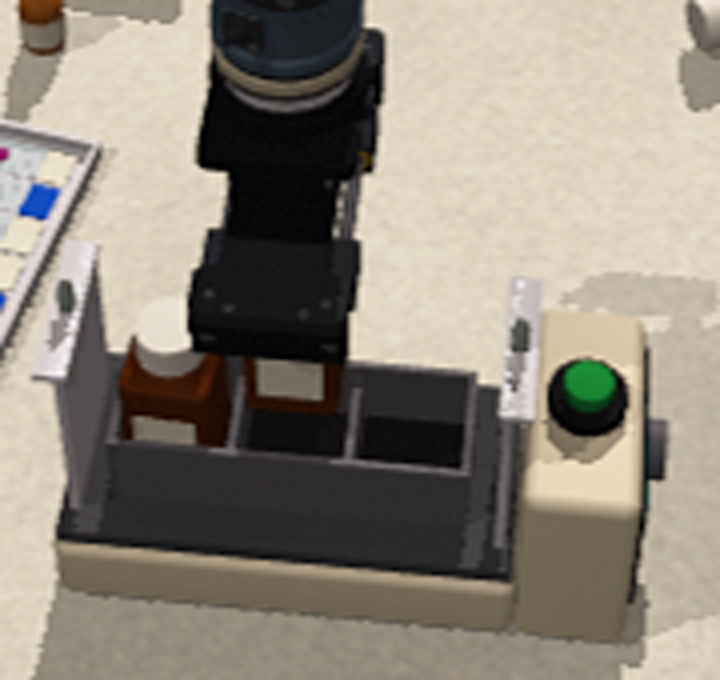

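The pin and bracket edges put B about 1.5 mm off in y, which I'll correct before lowering.

Request:
{"method": "servo_tool", "body": {"increments": [[0.8,[0,1.5,0],0.2],[0.8,[0,0,25],0],[0.8,[0,0,20],0],[0.8,[0,0,15],0],[0.8,[0,0,6],0]]}}

```text
time_s: 30.5
position: [0.5289, 0.3131, 0.1356]
tcp_rot: [[0.986, 0.164, -0.002], [0.164, -0.986, -0.001], [-0.002, 0.0, -1.0]]
force: [-0.4, 0.7, -0.8]
opening: 0.569
```

Request:
{"method": "servo_tool", "body": {"increments": [[0.8,[0,0,2],0],[0.8,[0,0,1],0],[0.8,[0,0,1],0],[0.8,[0,0,0],0]]}}

```text
time_s: 31.0
position: [0.5292, 0.314, 0.1329]
tcp_rot: [[0.986, 0.165, 0.001], [0.165, -0.986, 0.0], [0.001, -0.0, -1.0]]
force: [0.3, -0.2, -1.2]
opening: 0.571
```

Request:
{"method": "servo_tool", "body": {"increments": [[0.8,[0,0,1],0],[0.8,[0,0,1],0],[0.8,[0,0,0.5],0],[0.8,[0,0,0],0]]}}

```text
time_s: 31.5
position: [0.5292, 0.314, 0.1311]
tcp_rot: [[0.986, 0.165, 0.001], [0.165, -0.986, 0.0], [0.001, -0.0, -1.0]]
force: [-1.4, 0.2, 5.0]
opening: 0.569
```

Floor contact again. I'll release, rise and check.

Request:
{"method": "servo_tool", "body": {"increments": [[0.35,[0,0,-1],0],[0.2,[0,0,0],0],[0.1,[0,0,0],0],[0.1,[0,0,-30],0],[0.1,[0,0,-40],0]]}}

```text
time_s: 32.12
position: [0.5282, 0.3135, 0.2003]
tcp_rot: [[0.986, 0.165, -0.003], [0.165, -0.986, -0.001], [-0.004, 0.001, -1.0]]
force: [1.2, 0.6, 0.2]
opening: 0.894
```

Request:
{"method": "servo_tool", "body": {"increments": [[0,[0,0,-40],0],[0,[-30,20,-40],0],[0,[-30,0,-40],0],[0,[-30,0,0],0],[0,[0,0,0],0]]}}

```text
time_s: 32.75
position: [0.4417, 0.279, 0.3217]
tcp_rot: [[0.986, 0.166, -0.0], [0.166, -0.986, 0.0], [-0.0, -0.0, -1.0]]
force: [0.5, -0.1, 0.4]
opening: 0.998
```

```bash
python3 - <<'E'
from h import *
delta(0,0)
p,d,X,cam=cap("wrist","w21")
p,d,X,cam=cap("side"); crop(p,(220,310,400,440),4,"s21")
E
```

```text
pos [0.4417 0.279  0.3217] toolx yaw 9.54 op 0.998 F [ 0.5 -0.1  0.4] t 32.75 move [-481.8  201.9    0. ]
```

View pics/w21.png

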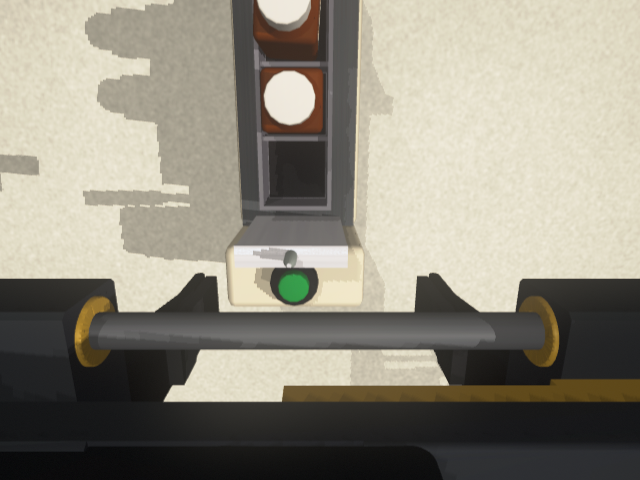

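View pics/s21.png

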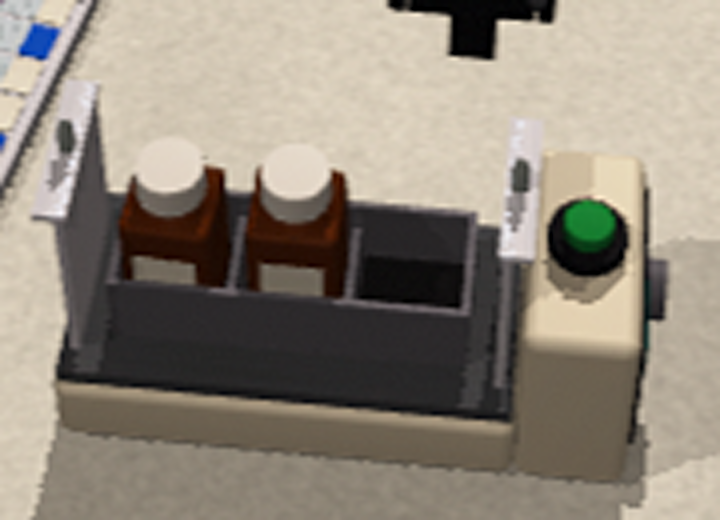

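Both bottles are seated, at wrist (289,98) and (285,12) and side (170,190) and (297,195) in the crop. Next I'll locate the pins and button accurately with the wrist camera.

```bash
cat > pins.py <<'E'
from h import *
p,d,X,cam=cap("wrist")
Z=X[...,2]
near=(X[...,0]>.35)&(X[...,0]<.7)&(X[...,1]>.22)&(X[...,1]<.42)
for nm,m in (("pin",near&(Z>.192)&(Z<.212)),("pintop",near&(Z>.202)&(Z<.212)),("bracket",near&(Z>.180)&(Z<.188))):
    m=m.copy(); m[305:]=0
    k,l,st,_=cv2.connectedComponentsWithStats(m.astype(np.uint8))
    for i in range(1,k):
        if st[i,4]>15:
            P=X[l==i]*1e3; print(nm,st[i].tolist(),"mean",P.mean(0).round(1),"mid",((P.min(0)+P.max(0))/2).round(1),[np.round(v,1) for v in rectfit(P[:,:2]/1e3)])
hsv=cv2.cvtColor(p,cv2.COLOR_BGR2HSV)
m=near&(hsv[...,0]>45)&(hsv[...,0]<85)&(hsv[...,1]>100)&(Z>.15)&(Z<.17); m[308:]=0
if m.sum()>10: P=X[m]*1e3; print("button",m.sum(),P.mean(0).round(1),cv2.minEnclosingCircle(P[:,:2].astype(np.float32)))
E
python3 pins.py
```

```text
pin [283, 256, 14, 16, 147] mean [413.9 295.4 201.1] mid [412.2 295.4 200.4] [array([412.2, 295.6]), array([8.6, 9.4]), np.float64(33.7)]
pintop [284, 262, 11, 10, 65] mean [413.2 295.2 204.8] mid [412.3 295.4 205.4] [array([412.8, 295.1]), array([7.4, 5.9]), np.float64(71.2)]
bracket [256, 0, 53, 29, 653] mean [586.1 327.  180.7] mid [585.4 328.1 181.5] [array([584.3, 327.2]), array([17.5, 35.3]), np.float64(9.3)]
bracket [264, 76, 51, 53, 1197] mean [528.5 314.7 180.7] mid [528.4 314.4 181.5] [array([528.5, 314.4]), array([35.3, 36.3]), np.float64(17.8)]
bracket [234, 248, 114, 24, 2434] mean [411.2 295.3 184.1] mid [410.7 295.3 183.9] [array([410.6, 295.3]), array([19. , 89.9]), np.float64(9.4)]
button 727 [375.7 289.  159.6] ((374.6253356933594, 289.2592468261719), 13.54062271118164)
```

Request:
{"method": "servo_tool", "body": {"increments": [[0,[55,0,0],0],[0,[55,0,0],0],[0,[50,0,0],0],[0,[0,0,0],0],[0,[0,0,0],0]]}}

```text
time_s: 33.52
position: [0.6012, 0.3055, 0.3194]
tcp_rot: [[0.986, 0.165, -0.003], [0.165, -0.986, -0.001], [-0.003, 0.0, -1.0]]
force: [-0.9, 0.5, -0.1]
opening: 0.999
```

```bash
python3 pins.py; python3 - <<'E'
from h import *
delta(0,0)
for n in ("scene","side"):
    p,d,X,cam=cap(n)
    hsv=cv2.cvtColor(p,cv2.COLOR_BGR2HSV)
    bl=(hsv[...,0]>100)&(hsv[...,0]<125)&(hsv[...,1]>100)&(X[...,2]<.02)&(X[...,1]<-.15)
    k,l,st,_=cv2.connectedComponentsWithStats(bl.astype(np.uint8)); 
    i=1+st[1:,4].argmax(); P=X[l==i]; print(n,"plate",st[i].tolist(),[np.round(v,1) for v in rectfit(P[:,:2])],np.median(P[:,2]))
    bb=st[i]; sub=np.zeros_like(bl); sub[bb[1]:bb[1]+bb[3],bb[0]:bb[0]+bb[2]]=1
    hm=sub&(X[...,2]>.034)&(X[...,2]<.055)
    P=X[hm]; print(n,"handle",hm.sum(),[np.round(v,1) for v in rectfit(P[:,:2])],np.percentile(P[:,2],[5,50,95]).round(3))
E
```

```text
pin [281, 149, 14, 15, 144] mean [649.  334.2 202.5] mid [648.4 334.5 200.7] [array([648.5, 334.4]), array([9.4, 9. ]), np.float64(8.3)]
pintop [281, 151, 12, 12, 81] mean [648.6 334.4 204.9] mid [648.4 334.7 205.4] [array([648.1, 334.6]), array([7.7, 7.4]), np.float64(53.3)]
bracket [227, 141, 124, 26, 3006] mean [649.5 334.9 184.2] mid [649.3 334.9 184.1] [array([649.2, 335. ]), array([18.1, 90.3]), np.float64(9.4)]
bracket [284, 155, 5, 6, 24] mean [646.2 336.2 184.1] mid [646.3 336.3 184.3] [array([646.2, 336.2]), array([3.8, 3. ]), np.float64(9.7)]
bracket [263, 203, 48, 46, 991] mean [594.3 328.4 180.6] mid [594.4 328.3 181.2] [array([594.4, 328.3]), array([35.5, 35.2]), np.float64(55.2)]
bracket [271, 284, 44, 21, 431] mean [536.2 315.9 180.6] mid [536.9 314.4 181. ] [array([538. , 315.6]), array([18.1, 35.4]), np.float64(9.6)]
pos [0.6006 0.3056 0.3201] toolx yaw 9.5 op 1.003 F [-0.2  0.5  0.3] t 33.575 move [-642.8  202.2    1.5]
scene plate [186, 260, 71, 108, 4182] [array([ 534.2, -309.7]), array([ 92.6, 272.6]), np.float64(75.2)] 0.0051485010104738715
scene handle 282 [array([ 533.5, -309.7]), array([ 13.9, 101.9]), np.float64(75.4)] [0.039 0.043 0.045]
side plate [308, 206, 92, 48, 1660] [array([ 531.2, -307.4]), array([105.4, 274.9]), np.float64(75.0)] 0.005690942763945328
side handle 156 [array([ 530.4, -306.8]), array([26.5, 98.6]), np.float64(77.8)] [0.036 0.041 0.048]
```

Pins: front (411,295.3), rear (648.8,334.6). They measure 240.8 mm apart, yaw 9.4°, midpoint (530,315). The plate is about (533,-309), with its long axis at -15°. I'll move above the plate.

```bash
python3 - <<'E'
from h import *
delta(533,-309,200)
E
```

```text
pos [0.6003 0.3057 0.3212] toolx yaw 9.53 op 1.003 F [ 0.7 -0.1 -0.1] t 33.675 move [-168.1  595.1  121.3]
```

Request:
{"method": "servo_tool", "body": {"increments": [[0,[-14,50,0],0],[0,[-14,50,0],0],[0,[-14,50,0],0],[0,[-14,50,0],0],[0,[-14,50,0],0]]}}

```text
time_s: 34.3
position: [0.5724, 0.0465, 0.322]
tcp_rot: [[0.986, 0.166, 0.001], [0.166, -0.986, -0.0], [0.001, 0.0, -1.0]]
force: [0.4, -0.4, 0.4]
opening: 1.002
```

Request:
{"method": "servo_tool", "body": {"increments": [[0,[-14,50,0],0],[0,[-14,50,0],0],[0,[-14,50,0],0],[0,[-14,50,0],0],[0,[-14,50,0],0]]}}

```text
time_s: 34.92
position: [0.5449, -0.2114, 0.322]
tcp_rot: [[0.986, 0.166, 0.001], [0.166, -0.986, -0.001], [0.001, 0.001, -1.0]]
force: [1.3, -0.2, 0.4]
opening: 0.998
```

Request:
{"method": "servo_tool", "body": {"increments": [[0,[-14,50,20],0],[0,[-14,45,20],0],[0,[0,0,20],9],[0,[0,0,20],9],[0,[0,0,0],6.5]]}}

```text
time_s: 35.55
position: [0.5323, -0.3075, 0.2398]
tcp_rot: [[0.965, -0.263, -0.003], [-0.263, -0.965, 0.002], [-0.003, -0.002, -1.0]]
force: [-0.1, -0.2, -0.0]
opening: 1.0
```

```bash
python3 - <<'E'
from h import *
delta(533,-309,150)
s=bot.read_state();T=s["position"]; R=s["tcp_rot"]
p,d,X,cam=cap("wrist","w22")
m=(X[...,2]>.036)&(X[...,2]<.05); m[:,:]&=(abs(X[...,0]-.533)<.1)&(abs(X[...,1]+.309)<.1); m[310:]=0
P=X[m]; print("handle",m.sum(),[np.round(v,1) for v in rectfit(P[:,:2])] if m.sum()>9 else "")
hsv=cv2.cvtColor(p,cv2.COLOR_BGR2HSV)
bl=(hsv[...,0]>100)&(hsv[...,0]<125)&(hsv[...,1]>100)&(X[...,2]<.02)&(X[...,2]>-.01)
P=X[bl]; print("plate",[np.round(v,1) for v in rectfit(P[:,:2])])
E
```

```text
pos [ 0.5323 -0.3075  0.2398] toolx yaw -15.23 op 1.0 F [-0.1 -0.2 -0. ] t 35.55 move [ 1.4  1.4 89.8]
handle 1622 [array([ 531.4, -309.6]), array([13.7, 99.2]), np.float64(75.1)]
plate [array([ 537.4, -311.4]), array([ 96.1, 260.8]), np.float64(74.6)]
```

View pics/w22.png

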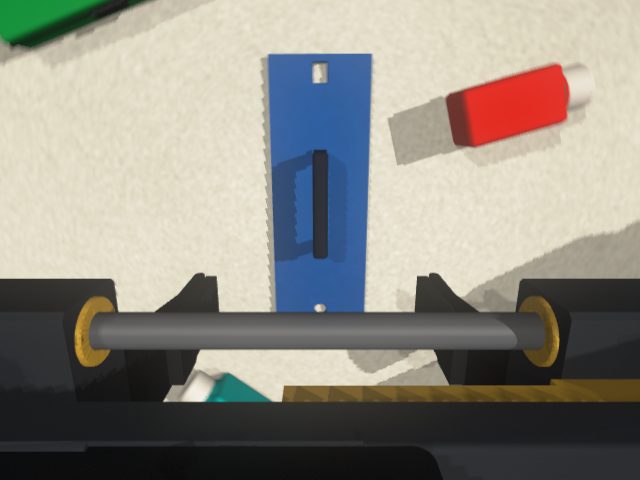

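The handle measures 99×13.7 mm at (531.4,-309.6), yaw about -15°. The round hole is at the near end and the slot at the far end. I'll descend in line and grip the bar.

Request:
{"method": "servo_tool", "body": {"increments": [[0,[0,2.5,50],0],[0,[0,0,50],0],[0,[0,0,50],0],[0,[0,0,20],0],[0,[0,0,0],0]]}}

```text
time_s: 36.22
position: [0.5323, -0.3101, 0.0701]
tcp_rot: [[0.966, -0.257, -0.002], [-0.257, -0.966, 0.002], [-0.003, -0.001, -1.0]]
force: [1.7, 1.2, 0.3]
opening: 1.004
```

Request:
{"method": "servo_tool", "body": {"increments": [[0,[0,0,25],0],[0,[0,0,15],0],[0,[0,0,9],0],[0.5,[0,0,0],0],[1,[0,0,0],0]]}}

```text
time_s: 36.85
position: [0.5337, -0.3116, 0.0227]
tcp_rot: [[0.966, -0.259, 0.001], [-0.259, -0.966, -0.001], [0.001, 0.001, -1.0]]
force: [-0.1, 0.5, 0.2]
opening: 0.852
```

Request:
{"method": "servo_tool", "body": {"increments": [[1,[0,0,0],0],[1,[0,0,0],0],[1,[0,0,0],0],[1,[0,0,0],0],[1,[0,0,0],0]]}}

```text
time_s: 37.48
position: [0.5332, -0.3113, 0.022]
tcp_rot: [[0.966, -0.259, -0.0], [-0.259, -0.966, 0.0], [-0.0, -0.0, -1.0]]
force: [-0.3, -0.2, 0.0]
opening: 0.288
```

```bash
python3 - <<'E'
from h import *
delta(531.4,-309.6,20)
p,d,X,cam=cap("side"); crop(p,(270,150,430,290),4,"s23")
E
```

```text
pos [ 0.5332 -0.3113  0.022 ] toolx yaw -15.0 op 0.288 F [-0.3 -0.2  0. ] t 37.475 move [-2.2 -1.1  2. ]
```

View pics/s23.png

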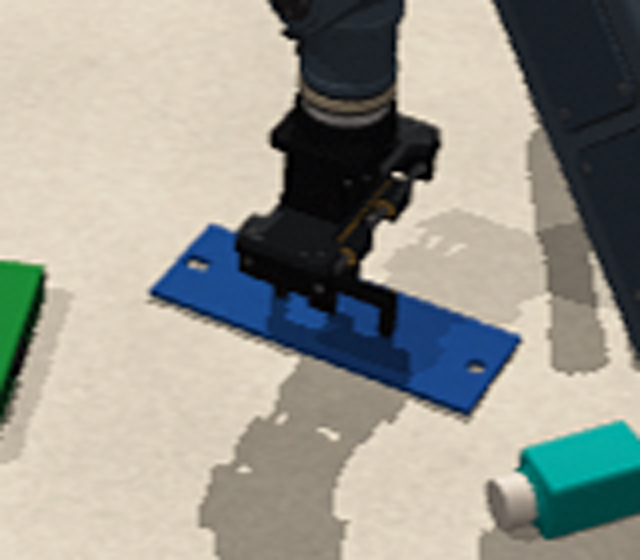

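Request:
{"method": "servo_tool", "body": {"increments": [[0.8,[-2,-1,1.5],0],[1,[0,0,0],0],[1,[0,0,0],0],[1,[0,0,0],0],[1,[0,0,0],0]]}}

```text
time_s: 38.15
position: [0.5312, -0.3095, 0.0203]
tcp_rot: [[0.966, -0.259, -0.001], [-0.259, -0.966, 0.001], [-0.001, -0.0, -1.0]]
force: [-0.2, 0.6, -2.2]
opening: 0.16
```

Request:
{"method": "servo_tool", "body": {"increments": [[1,[0,0,-5],0],[1,[0,0,-10],0],[1,[0,0,-20],0],[1,[0,0,-30],0],[1,[0,0,-40],0]]}}

```text
time_s: 38.78
position: [0.5312, -0.3094, 0.1271]
tcp_rot: [[0.966, -0.259, -0.001], [-0.259, -0.966, 0.001], [-0.001, -0.0, -1.0]]
force: [0.1, -0.7, -2.9]
opening: 0.156
```

Request:
{"method": "servo_tool", "body": {"increments": [[1,[0,0,-50],0],[1,[0,0,-50],0],[1,[0,0,-50],0],[1,[0,0,-40],0],[1,[0,0,0],0]]}}

```text
time_s: 39.4
position: [0.5332, -0.311, 0.3212]
tcp_rot: [[0.966, -0.259, 0.009], [-0.259, -0.966, -0.007], [0.01, 0.005, -1.0]]
force: [-0.4, 0.7, -5.0]
opening: 0.159
```

```bash
python3 - <<'E'
from h import *
delta(530,315,315)
s=bot.read_state();T=s["position"]; R=s["tcp_rot"]; print(s["moment"].round(3))
p,d,X,cam=cap("wrist","w24"); q=(X-T)@R*1e3
hsv=cv2.cvtColor(p,cv2.COLOR_BGR2HSV)
bl=(hsv[...,0]>100)&(hsv[...,0]<125)&(hsv[...,1]>100)&(X[...,2]>.15); bl[310:]=0
P=q[bl]; print(len(P),[np.round(v,1) for v in rectfit(P[:,:2]/1e3)])
A=np.c_[P[:,:2],np.ones(len(P))]; c,*_=np.linalg.lstsq(A,P[:,2],rcond=None); print("slope deg x,y",np.degrees(np.arctan(c[:2])).round(2),c[2])
p,d,X,cam=cap("side","s24")
E
```

```text
pos [ 0.5332 -0.311   0.3212] toolx yaw -14.99 op 0.159 F [-0.4  0.7 -5. ] t 39.4 move [-165.  -603.9    1.7]
[ 0.095  0.117 -0.034]
58507 [array([55.6, -0.5]), array([ 96.2, 129.2]), np.float64(89.9)]
slope deg x,y [ 1.05 -0.11] 12.248591708875296
```

View pics/w24.png

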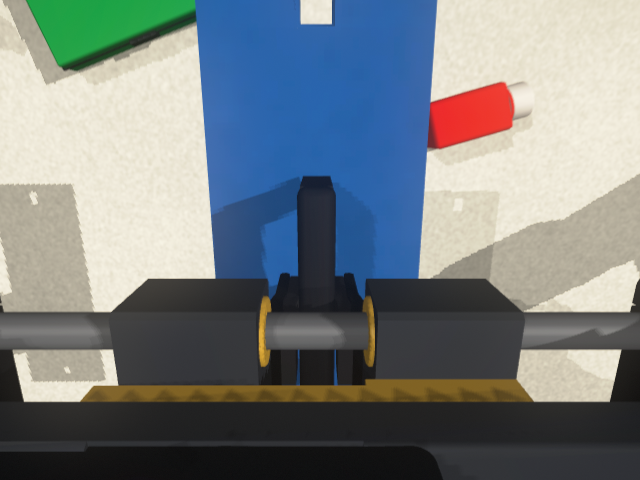

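View pics/s24.png

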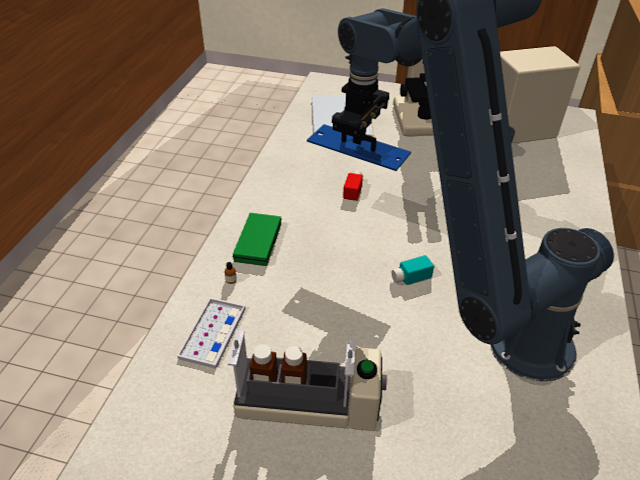

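The plate is held and about level. I'll turn it to the shaker's yaw and let it settle.

Request:
{"method": "servo_tool", "body": {"increments": [[1,[0,0,0],-6],[1,[0,0,0],-8],[1,[0,0,0],-7],[1,[0,0,0],-3.4],[1,[0,0,0],0]]}}

```text
time_s: 40.12
position: [0.5304, -0.3088, 0.3129]
tcp_rot: [[0.987, 0.163, -0.004], [0.163, -0.987, 0.004], [-0.004, -0.004, -1.0]]
force: [-0.5, -0.1, -3.5]
opening: 0.16
```

```bash
cat > plate.py <<'E'
from h import *
s=bot.read_state();T=s["position"]; R=s["tcp_rot"]; delta(530,315); print(s["moment"].round(3), "tilt",R[2].round(4))
p,d,X,cam=cap("wrist"); q=(X-T)@R*1e3
hsv=cv2.cvtColor(p,cv2.COLOR_BGR2HSV)
bl=(hsv[...,0]>100)&(hsv[...,0]<125)&(hsv[...,1]>100)&(abs(q[...,2])<40); bl[310:]=0
P=q[bl]; 
A=np.c_[P[:,:2],np.ones(len(P))]; c,*_=np.linalg.lstsq(A,P[:,2],rcond=None); print("slope deg x,y",np.degrees(np.arctan(c[:2])).round(2),c[2].round(1))
e=[]
for x in range(20,100,4):
    r=P[abs(P[:,0]-x)<2]; 
    if len(r)>50: e.append((x,r[:,1].min(),r[:,1].max()))
e=np.array(e); mid=e[:,1:].mean(1); f=np.polyfit(e[:,0],mid,1); print("plate midline y=%.2f + slope %.2f deg"%(f[1],np.degrees(np.arctan(f[0]))),"width",(e[:,2]-e[:,1]).mean().round(1))
E
python3 plate.py
```

```text
pos [ 0.5304 -0.3088  0.3129] toolx yaw 9.36 op 0.16 F [-0.5 -0.1 -3.5] t 40.125 move [ 101.  -615.6    2.3]
[ 0.006  0.077 -0.067] tilt [-0.0036 -0.0043 -1.    ]
slope deg x,y [ 1.2  -0.17] 11.9
plate midline y=-0.66 + slope -0.08 deg width 95.8
```

```bash
python3 plate.py; python3 - <<'E'
from h import *
s=bot.read_state();T=s["position"]; R=s["tcp_rot"]
p,d,X,cam=cap("wrist"); 
m=abs(X[...,2])<.015; m[300:]=0
P=X[m]*1e3; A=np.c_[P[:,:2]-T[:2]*1e3,np.ones(len(P))]
c,*_=np.linalg.lstsq(A,P[:,2],rcond=None); g=c[:2]@np.array([[R[0,0],R[0,1]],[R[1,0],R[1,1]]]); print("bench world-z slope along tool x,y deg",np.degrees(g).round(2),c[2])
hsv=cv2.cvtColor(p,cv2.COLOR_BGR2HSV)
m=(hsv[...,0]>100)&(hsv[...,0]<125)&(hsv[...,1]>100)&(X[...,2]>.2); m[310:]=0
P=X[m]*1e3; A=np.c_[P[:,:2]-T[:2]*1e3,np.ones(len(P))]
c,*_=np.linalg.lstsq(A,P[:,2],rcond=None); g=c[:2]@np.array([[R[0,0],R[0,1]],[R[1,0],R[1,1]]]); print("plate world-z slope",np.degrees(g).round(2),c[2])
E
```

```text
pos [ 0.5306 -0.309   0.3133] toolx yaw 9.34 op 0.157 F [-0.1  0.1 -2.7] t 40.175 move [ 100.6 -615.8    1.9]
[0.073 0.104 0.048] tilt [-0.003  -0.0036 -1.    ]
slope deg x,y [ 1.19 -0.16] 11.9
plate midline y=-0.75 + slope -0.06 deg width 95.9
bench world-z slope along tool x,y deg [-0.01  0.01] 0.252939773327074
plate world-z slope [-1.38  0.03] 301.9558575326062
```

The bench plane reads flat, but the plate's slot end hangs about 1.2° low. I'll re-level it by resting it back on the free bench here, after checking clearance to the look-alikes.

```bash
python3 - <<'E'
from h import *
for n in ("side","scene"):
    p,d,X,cam=cap(n); hsv=cv2.cvtColor(p,cv2.COLOR_BGR2HSV)
    for nm,m in (("turq",(hsv[...,0]>80)&(hsv[...,0]<98)),("red",((hsv[...,0]<4)|(hsv[...,0]>175)))):
        m=m&(hsv[...,1]>140)&(X[...,2]>.015)&(X[...,2]<.06)&(X[...,0]<1)
        if m.sum()>20: P=X[m]*1e3; print(n,nm,np.percentile(P,[2,98],axis=0).round(0).tolist())
E
```

```text
side turq [[277.0, -189.0, 17.0], [359.0, -117.0, 54.0]]
side red [[547.0, -527.0, 18.0], [595.0, -443.0, 55.0]]
scene turq [[348.0, -172.0, 15.0], [363.0, -159.0, 28.0]]
scene red [[557.0, -536.0, 17.0], [603.0, -454.0, 52.0]]
```

It's clear on all sides. Lowering to the bench.

Request:
{"method": "servo_tool", "body": {"increments": [[1,[0,0,30],0],[1,[0,0,50],0],[1,[0,0,60],0],[1,[0,0,60],0],[1,[0,0,50],0]]}}

```text
time_s: 41.0
position: [0.5314, -0.3097, 0.0635]
tcp_rot: [[0.987, 0.163, -0.0], [0.163, -0.987, 0.0], [-0.0, -0.0, -1.0]]
force: [-0.2, 0.2, -3.6]
opening: 0.159
```

Request:
{"method": "servo_tool", "body": {"increments": [[1,[0,0,20],0],[1,[0,0,12],0],[1,[0,0,4],0],[1,[0,0,2],0],[1,[0,0,0],0]]}}

```text
time_s: 41.62
position: [0.5322, -0.3103, 0.0286]
tcp_rot: [[0.987, 0.163, 0.002], [0.163, -0.987, -0.001], [0.001, 0.002, -1.0]]
force: [0.3, -0.1, -4.5]
opening: 0.155
```

```bash
python3 plate.py
```

```text
pos [ 0.5322 -0.3103  0.0286] toolx yaw 9.4 op 0.155 F [ 0.3 -0.1 -4.5] t 41.625 move [ 100.  -617.2   -0.8]
[ 0.017  0.113 -0.004] tilt [ 0.0013  0.0015 -1.    ]
slope deg x,y [ 1.24 -0.17] 11.8
plate midline y=-0.90 + slope 0.02 deg width 95.9
```

Request:
{"method": "servo_tool", "body": {"increments": [[1,[0,0,2],0],[1,[0,0,2],0],[1,[0,0,1],0],[1,[0,0,1],0],[1,[0,0,0],0]]}}

```text
time_s: 42.3
position: [0.5315, -0.3097, 0.0214]
tcp_rot: [[0.987, 0.163, -0.0], [0.163, -0.987, 0.0], [-0.0, -0.0, -1.0]]
force: [1.0, -0.4, -3.8]
opening: 0.157
```

```bash
python3 plate.py
```

```text
pos [ 0.5315 -0.3097  0.0214] toolx yaw 9.4 op 0.157 F [ 1.  -0.4 -3.8] t 42.3 move [ 1.006e+02 -6.166e+02  1.000e-01]
[ 0.027  0.056 -0.025] tilt [-2.e-04 -2.e-04 -1.e+00]
slope deg x,y [ 1.25 -0.15] 11.8
plate midline y=-0.76 + slope -0.09 deg width 95.9
```

Request:
{"method": "servo_tool", "body": {"increments": [[1,[0,0,1],0],[1,[0,0,1],0],[1,[0,0,0],0]]}}

```text
time_s: 42.72
position: [0.5317, -0.3099, 0.0202]
tcp_rot: [[0.987, 0.163, 0.0], [0.163, -0.987, -0.0], [0.0, 0.0, -1.0]]
force: [-2.0, 1.0, 2.8]
opening: 0.157
```

```bash
python3 plate.py
```

```text
pos [ 0.5317 -0.3099  0.0202] toolx yaw 9.4 op 0.157 F [-2.   1.   2.8] t 42.725 move [ 1.004e+02 -6.168e+02 -2.000e-01]
[ 0.179  0.33  -0.   ] tilt [ 3.e-04  4.e-04 -1.e+00]
slope deg x,y [ 1.3  -0.07] 11.8
plate midline y=-0.79 + slope -0.11 deg width 95.9
```

Request:
{"method": "servo_tool", "body": {"increments": [[1,[0,0,1],0],[1,[0,0,1],0],[1,[0,0,0],0]]}}

```text
time_s: 43.15
position: [0.5317, -0.3099, 0.0202]
tcp_rot: [[0.987, 0.164, 0.001], [0.164, -0.987, -0.001], [0.0, 0.001, -1.0]]
force: [-5.2, 2.0, 15.5]
opening: 0.155
```

```bash
python3 plate.py;python3 - <<'E'
from h import *
for n in ("side","scene"):
    p,d,X,cam=cap(n); hsv=cv2.cvtColor(p,cv2.COLOR_BGR2HSV)
    bl=(hsv[...,0]>100)&(hsv[...,0]<125)&(hsv[...,1]>100)&(X[...,2]<.03)&(X[...,1]<-.15)&(X[...,0]<.75)
    k,l,st,_=cv2.connectedComponentsWithStats(bl.astype(np.uint8)); i=1+st[1:,4].argmax(); P=X[l==i]*1e3
    A=np.c_[P[:,:2]-[531,-310],np.ones(len(P))]; c,*_=np.linalg.lstsq(A,P[:,2],rcond=None); a=np.radians(9.4)
    print(n,len(P),"slope along plate x deg",np.degrees(c[0]*np.cos(a)+c[1]*np.sin(a)).round(2),"z0",c[2].round(1))
E
```

```text
pos [ 0.5317 -0.3099  0.0202] toolx yaw 9.41 op 0.155 F [-5.2  2.  15.5] t 43.15 move [ 1.005e+02 -6.167e+02 -4.000e-01]
[ 0.554  0.782 -0.03 ] tilt [ 4.e-04  8.e-04 -1.e+00]
slope deg x,y [ 1.29 -0.06] 11.8
plate midline y=-0.83 + slope -0.08 deg width 95.9
side 1615 slope along plate x deg -0.04 z0 5.8
scene 2872 slope along plate x deg -0.01 z0 5.3
```

All of this shows the plate is level: contact came at the same TCP height as the original grasp, and the side and scene slopes are 0.0°. The wrist's 1.2° is a close-range depth artefact. I'll lift gently and carry it to the shaker.

Request:
{"method": "servo_tool", "body": {"increments": [[1,[0,0,-4],0],[1,[0,0,-10],0],[1,[0,0,-20],0],[1,[0,0,-35],0],[1,[0,0,-45],0]]}}

```text
time_s: 43.92
position: [0.531, -0.3093, 0.1324]
tcp_rot: [[0.987, 0.163, -0.001], [0.163, -0.987, 0.001], [-0.001, -0.001, -1.0]]
force: [0.7, -0.1, -4.3]
opening: 0.159
```

Request:
{"method": "servo_tool", "body": {"increments": [[1,[0,0,-50],0],[1,[0,0,-50],0],[1,[0,0,-40],0],[1,[0,0,-20],0],[1,[0,0,-6],0]]}}

```text
time_s: 44.55
position: [0.5319, -0.31, 0.3001]
tcp_rot: [[0.987, 0.163, 0.003], [0.163, -0.987, -0.003], [0.003, 0.003, -1.0]]
force: [-0.3, -0.1, -3.7]
opening: 0.157
```

Request:
{"method": "servo_tool", "body": {"increments": [[1,[5,-25,0],0],[1,[8,-45,0],0],[1,[8,-50,0],0],[1,[8,-50,0],0],[1,[8,-50,0],0]]}}

```text
time_s: 45.18
position: [0.5304, -0.0834, 0.2961]
tcp_rot: [[0.987, 0.164, -0.003], [0.164, -0.987, 0.002], [-0.003, -0.003, -1.0]]
force: [1.2, 0.5, -3.2]
opening: 0.156
```

Request:
{"method": "servo_tool", "body": {"increments": [[1,[8,-50,0],0],[1,[8,-50,0],0],[1,[8,-50,0],0],[1,[8,-50,0],0],[1,[8,-50,0],0]]}}

```text
time_s: 45.8
position: [0.5284, 0.1691, 0.2961]
tcp_rot: [[0.986, 0.164, -0.004], [0.164, -0.986, 0.0], [-0.004, -0.001, -1.0]]
force: [0.6, -0.9, -4.3]
opening: 0.155
```

```bash
python3 - <<'E'
from h import *
delta(530,315,280)
E
```

```text
pos [0.5284 0.1691 0.2961] toolx yaw 9.44 op 0.155 F [ 0.6 -0.9 -4.3] t 45.8 move [  25.6 -143.7   16.1]
```

Request:
{"method": "servo_tool", "body": {"increments": [[1,[8,-45,0],0],[1,[8,-45,0],0],[1,[6,-35,4],0],[1,[4,-19,4],0],[1,[0,0,4],0]]}}

```text
time_s: 46.42
position: [0.5316, 0.3136, 0.2842]
tcp_rot: [[0.986, 0.166, -0.002], [0.166, -0.986, -0.001], [-0.002, 0.001, -1.0]]
force: [-0.4, -0.6, -3.6]
opening: 0.154
```

Request:
{"method": "servo_tool", "body": {"increments": [[1,[0,0,0],0],[1,[0,0,0],0],[1,[0,0,0],0]]}}

```text
time_s: 46.8
position: [0.5333, 0.3118, 0.2859]
tcp_rot: [[0.987, 0.162, 0.0], [0.162, -0.987, -0.0], [0.0, 0.0, -1.0]]
force: [0.3, -0.2, -3.4]
opening: 0.161
```

```bash
cat > view.py <<'E'
import sys
from h import *
t=sys.argv[1]; delta(530,315)
p,d,X,cam=cap("wrist"); crop(p,(220,0,420,150),4,"pw"+t)
p,d,X,cam=cap("side"); crop(p,(220,270,400,420),4,"ps"+t)
p,d,X,cam=cap("scene"); crop(p,(360,60,540,210),4,"pc"+t)
E
python3 view.py 1
```

```text
pos [0.5333 0.3118 0.2859] toolx yaw 9.32 op 0.161 F [ 0.3 -0.2 -3.4] t 46.8 move [-2.7 -3.7 -0. ]
```

View pics/pw1.png

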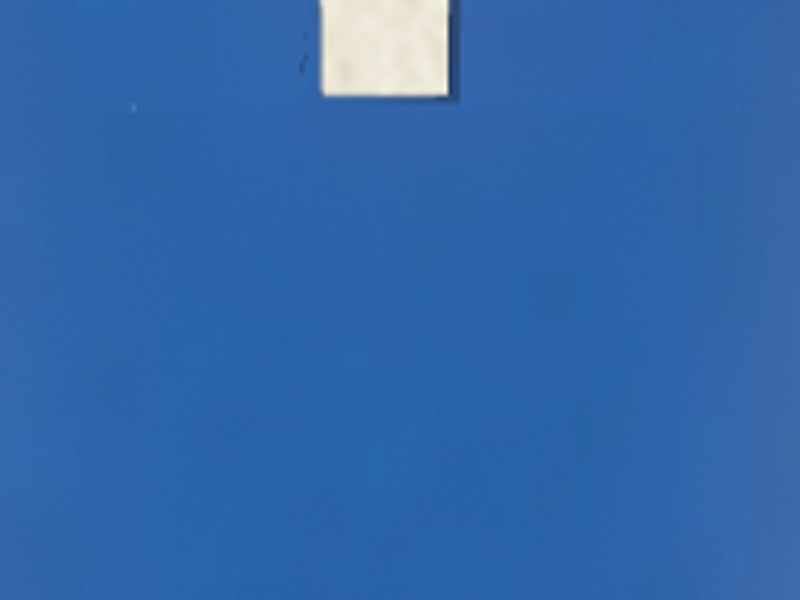

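View pics/ps1.png

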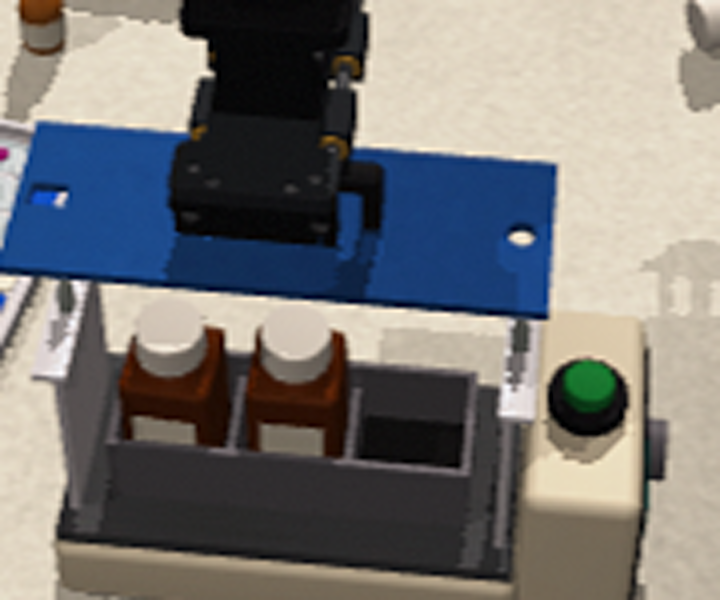

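View pics/pc1.png

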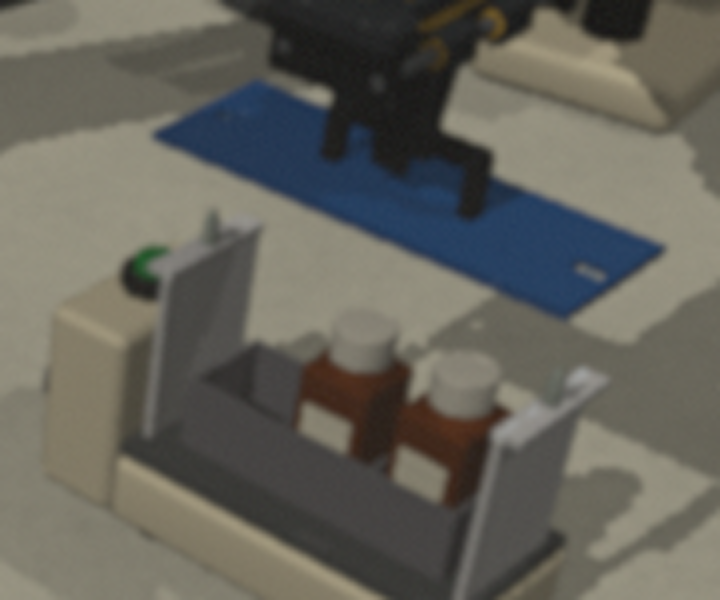

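Request:
{"method": "servo_tool", "body": {"increments": [[1,[-2.7,-3,0],0],[1,[0,0,0],0],[1,[0,0,0],0],[1,[0,0,0],0],[1,[0,0,0],0]]}}

```text
time_s: 47.58
position: [0.5298, 0.3153, 0.2855]
tcp_rot: [[0.987, 0.163, -0.0], [0.163, -0.987, -0.0], [-0.0, 0.0, -1.0]]
force: [0.6, 0.4, -3.4]
opening: 0.159
```

```bash
python3 - <<'E'
from h import *
for i in range(4):
    delta(530,315)
    s=bot.read_state(); p,d,X,cam=cap("wrist"); K,R,t=cam
    hsv=cv2.cvtColor(p,cv2.COLOR_BGR2HSV)
    bl=(hsv[...,0]>100)&(hsv[...,0]<125)&(hsv[...,1]>100)
    sl=~bl[:60,270:370]; k,l,st,_=cv2.connectedComponentsWithStats(sl.astype(np.uint8)); i2=1+st[1:,4].argmax(); b=st[i2]
    u0,u1,v1=270+b[0],270+b[0]+b[2],b[1]+b[3]
    Rt=s["tcp_rot"]; M=bot.camera_info("wrist")["mount"]
    for u,v in ((u0-.5,v1-.5),(u1-.5,v1-.5),(u0-.5,0),(u1-.5,0)):
        r=M[:3,:3]@np.linalg.solve(K,[u,v,1]); o=M[:3,3]; 
        for zz in (.0143,): P=o+r*(zz-o[2])/r[2]
        print((u,v),"tool",(P*1e3).round(1),end=" ")
    print()
E
```

```text
pos [0.5298 0.3153 0.2855] toolx yaw 9.4 op 0.159 F [ 0.6  0.4 -3.4] t 47.575 move [0.2 0.3 0. ]
(np.float64(299.5), np.float64(23.5)) tool [111.4  -7.4  14.3] (np.float64(332.5), np.float64(23.5)) tool [111.4   5.9  14.3] (np.float64(299.5), 0) tool [119.8  -7.3  14.3] (np.float64(332.5), 0) tool [119.8   5.8  14.3] 
pos [0.5298 0.3153 0.2855] toolx yaw 9.4 op 0.153 F [ 0.5 -0.5 -2.8] t 47.625 move [0.2 0.3 0. ]
(np.float64(299.5), np.float64(23.5)) tool [111.4  -7.4  14.3] (np.float64(332.5), np.float64(23.5)) tool [111.4   5.9  14.3] (np.float64(299.5), 0) tool [119.8  -7.3  14.3] (np.float64(332.5), 0) tool [119.8   5.8  14.3] 
pos [0.5298 0.3153 0.2855] toolx yaw 9.4 op 0.157 F [ 0.2 -0.4 -3.2] t 47.675 move [0.2 0.3 0. ]
(np.float64(299.5), np.float64(23.5)) tool [111.4  -7.4  14.3] (np.float64(332.5), np.float64(23.5)) tool [111.4   5.9  14.3] (np.float64(299.5), 0) tool [119.8  -7.3  14.3] (np.float64(332.5), 0) tool [119.8   5.8  14.3] 
pos [0.5298 0.3153 0.2855] toolx yaw 9.4 op 0.161 F [ 0.1 -0.4 -4.2] t 47.725 move [ 0.2  0.3 -0. ]
(np.float64(299.5), np.float64(23.5)) tool [111.4  -7.4  14.3] (np.float64(332.5), np.float64(23.5)) tool [111.4   5.9  14.3] (np.float64(299.5), 0) tool [119.8  -7.3  14.3] (np.float64(332.5), 0) tool [119.8   5.8  14.3]
```

In the tool frame the slot puts the plate centre at (+0.4,-0.75). I'll fine-correct, lower to just above the pin tips, and look.

Request:
{"method": "servo_tool", "body": {"increments": [[1,[-0.2,1,15],0],[1,[0,0,20],0],[1,[0,0,12],0],[1,[0,0,4],0],[1,[0,0,0],0]]}}

```text
time_s: 48.4
position: [0.5298, 0.3143, 0.2344]
tcp_rot: [[0.987, 0.163, -0.0], [0.163, -0.987, -0.0], [-0.0, 0.0, -1.0]]
force: [0.0, 0.6, -3.8]
opening: 0.157
```

Request:
{"method": "servo_tool", "body": {"increments": [[1,[0,0,0],0],[1,[0,0,0],0]]}}

```text
time_s: 48.65
position: [0.5301, 0.3144, 0.2352]
tcp_rot: [[0.987, 0.163, 0.001], [0.163, -0.987, 0.0], [0.001, -0.0, -1.0]]
force: [-0.3, -0.7, -3.8]
opening: 0.158
```

```bash
python3 view.py 2
```

```text
pos [0.5301 0.3144 0.2352] toolx yaw 9.4 op 0.158 F [-0.3 -0.7 -3.8] t 48.65 move [-0.  -0.6  0. ]
```

View pics/pw2.png

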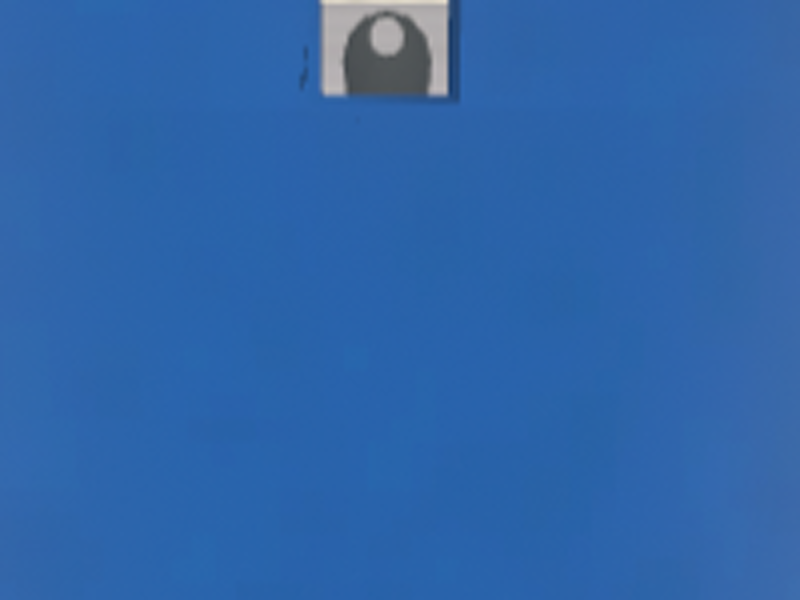

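View pics/ps2.png

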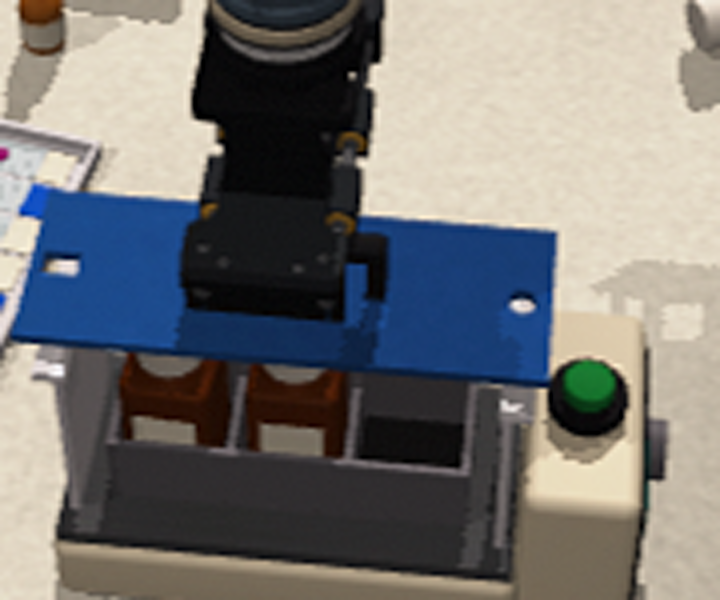

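View pics/pc2.png

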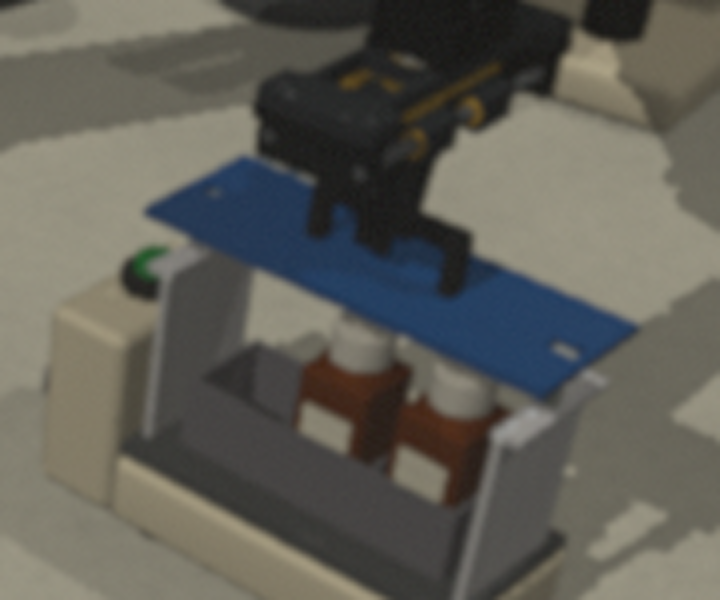

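The rear pin shows centred sideways in the slot (crop u 387 against slot centre 385). Next I'll check lengthwise, and the front hole using the side-camera geometry.

```bash
python3 - <<'E'
from h import *
s=bot.read_state(); K=bot.camera_info("wrist")["K"]; M=bot.camera_info("wrist")["mount"]
o=M[:3,3]
u,v=220+386.5/4-.375,36/4-.375
r=M[:3,:3]@np.linalg.solve(K,[u,v,1]); zz=s["position"][2]-.208; print("rear pin tip tool",((o+r*(zz-o[2])/r[2])*1e3).round(1), zz)
# front hole in side view: hole pixel centroid -> plate top plane z=TCP-14.3mm ; also plate outline
p,d,X,cam=cap("side"); Kc,R,t=cam
hsv=cv2.cvtColor(p,cv2.COLOR_BGR2HSV); 
bl=((hsv[...,0]>100)&(hsv[...,0]<125)&(hsv[...,1]>100)&(X[...,2]>.19)&(X[...,2]<.25)).astype(np.uint8)
def on(u,v,z):
    r=R@np.linalg.solve(Kc,[u,v,1]); return (t+r*(z-t[2])/r[2])*1e3
ztop=s["position"][2]-.0143
for nm,(l0,t0,r0,b0) in (("front",(340,338,362,352)),("rear",(226,328,246,342))):
    sub=1-bl[t0:b0,l0:r0]; k,l,st,c=cv2.connectedComponentsWithStats(sub); 
    for i in range(1,k):
        if 8<st[i,4]<90: print(nm,st[i].tolist(),(c[i]+[l0,t0]).round(1),on(*(c[i]+[l0,t0]),ztop).round(1))
print("front expected hole", (s["position"][:2]*1e3+s["tcp_rot"][:2,:2]@np.array([-119.6,-.75])).round(1))
for nm,P in (("front",(.4112,.2953,.208)),("rear",(.6488,.3346,.208))): print(nm,"pin proj side",proj(cam,np.array(P)).round(1))
E
```

```text
rear pin tip tool [120.   -0.7  26.9] 0.02693278522919451
front [18, 0, 4, 14, 55] [359.5 344.6] [394.3 289.3 220.6]
front [7, 7, 7, 4, 19] [350.2 346.1] [412.  298.2 220.6]
rear [0, 0, 4, 13, 29] [226.9 332.3] [667.7 331.9 220.6]
rear [5, 7, 11, 4, 35] [235.4 336.4] [646.7 337.2 220.6]
front expected hole [411.8 295.5]
front pin proj side [[350.5 348.9]]
rear pin proj side [[235.4 339. ]]
```

Rear pin tip is at tool (120.0,-0.7), with the slot centre at (120.4,-0.75). The front hole is expected within 0.7 mm of its pin. I'll lower slowly and watch the force (plate weight reads about -3.8 N).

Request:
{"method": "servo_tool", "body": {"increments": [[1,[0,0,3],0],[1,[0,0,3],0],[1,[0,0,2],0],[1,[0,0,2],0],[1,[0,0,0],0]]}}

```text
time_s: 49.48
position: [0.5296, 0.3142, 0.2243]
tcp_rot: [[0.987, 0.163, -0.0], [0.163, -0.987, -0.0], [-0.001, 0.0, -1.0]]
force: [0.8, -0.1, -3.7]
opening: 0.157
```

Request:
{"method": "servo_tool", "body": {"increments": [[1,[0,0,2],0],[1,[0,0,2],0],[1,[0,0,2],0],[1,[0,0,0],0]]}}

```text
time_s: 49.98
position: [0.5295, 0.3142, 0.2183]
tcp_rot: [[0.987, 0.163, -0.0], [0.163, -0.987, -0.0], [-0.001, 0.0, -1.0]]
force: [-0.3, 0.3, -2.2]
opening: 0.158
```

```bash
python3 view.py 3; python3 -c "
from h import *
print(bot.read_state()['moment'])"
```

```text
pos [0.5295 0.3142 0.2183] toolx yaw 9.4 op 0.158 F [-0.3  0.3 -2.2] t 49.975 move [ 0.6 -0.7 -0. ]
[ 0.01904223  0.03325832 -0.04994855]
```

View pics/pw3.png

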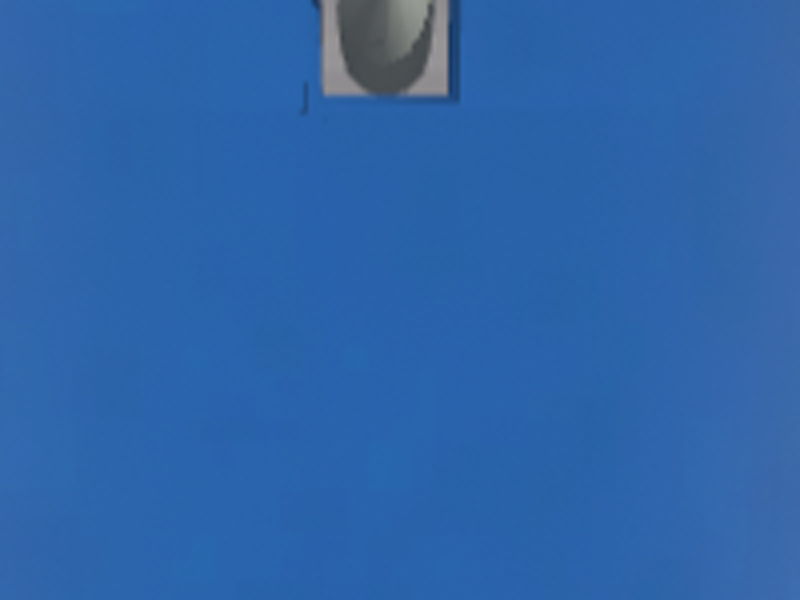

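View pics/ps3.png

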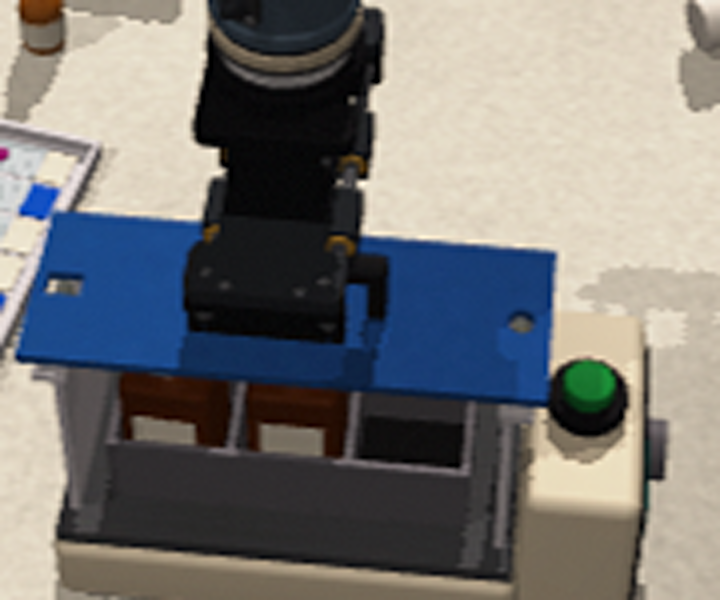

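Both pins are entering their holes (front visible at crop (520,322)), with no resistance. Continuing down.

Request:
{"method": "servo_tool", "body": {"increments": [[1,[0,0,2],0],[1,[0,0,2],0],[1,[0,0,2],0],[1,[0,0,2],0],[1,[0,0,0],0]]}}

```text
time_s: 50.75
position: [0.5295, 0.3142, 0.2103]
tcp_rot: [[0.987, 0.163, -0.001], [0.163, -0.987, -0.0], [-0.001, 0.0, -1.0]]
force: [-0.3, -0.1, -3.2]
opening: 0.157
```

Request:
{"method": "servo_tool", "body": {"increments": [[1,[0,0,2],0],[1,[0,0,1],0],[1,[0,0,1],0],[1,[0,0,0],0]]}}

```text
time_s: 51.25
position: [0.5296, 0.3143, 0.2065]
tcp_rot: [[0.987, 0.163, -0.0], [0.163, -0.987, -0.0], [-0.0, 0.0, -1.0]]
force: [-0.6, 0.0, -3.3]
opening: 0.159
```

Request:
{"method": "servo_tool", "body": {"increments": [[1,[0,0,1],0],[1,[0,0,1],0],[1,[0,0,0.5],0],[1,[0,0,0],0]]}}

```text
time_s: 51.75
position: [0.5297, 0.3143, 0.2043]
tcp_rot: [[0.987, 0.163, 0.0], [0.163, -0.987, -0.0], [0.0, 0.0, -1.0]]
force: [0.0, -0.2, -1.3]
opening: 0.159
```

Request:
{"method": "servo_tool", "body": {"increments": [[1,[0,0,0.5],0],[1,[0,0,0.5],0],[1,[0,0,0],0]]}}

```text
time_s: 52.12
position: [0.5297, 0.3143, 0.2042]
tcp_rot: [[0.987, 0.163, 0.001], [0.163, -0.987, 0.0], [0.001, -0.0, -1.0]]
force: [-3.4, -1.6, 5.4]
opening: 0.156
```

```bash
cat > lvl.py <<'E'
from h import *
delta(530,315)
for n in ("side","scene"):
    p,d,X,cam=cap(n); hsv=cv2.cvtColor(p,cv2.COLOR_BGR2HSV)
    bl=(hsv[...,0]>100)&(hsv[...,0]<125)&(hsv[...,1]>100)&(X[...,2]>.17)&(X[...,2]<.24)&(X[...,1]>.2)
    k,l,st,_=cv2.connectedComponentsWithStats(bl.astype(np.uint8)); i=1+st[1:,4].argmax(); m=cv2.erode((l==i).astype(np.uint8),np.ones((3,3)))>0
    P=X[m]*1e3; a=np.radians(9.4); q=P[:,:2]-[530,315]; u=q@[np.cos(a),np.sin(a)]; v=q@[-np.sin(a),np.cos(a)]
    A=np.c_[u,v,np.ones(len(P))]; c,*_=np.linalg.lstsq(A,P[:,2],rcond=None)
    f=P[u<-100][:,2]; r=P[u>100][:,2]
    print(n,len(P),"slopes deg",np.degrees(c[:2]).round(2),"z0",c[2].round(1),"front z",np.median(f).round(1),"rear z",np.median(r).round(1))
E
python3 lvl.py
```

```text
pos [0.5297 0.3143 0.2042] toolx yaw 9.41 op 0.156 F [-3.4 -1.6  5.4] t 52.125 move [ 0.4 -0.7  0. ]
side 3072 slopes deg [-0.01  0.18] z0 189.8 front z 189.6 rear z 189.6
scene 1755 slopes deg [ 0.04 -0.11] z0 188.9 front z 189.0 rear z 189.1
```

Plate top reads 189–190 mm at both ends (184 + 6), level, with about 9 N of support. It's home, so I'll release and rise.

Request:
{"method": "servo_tool", "body": {"increments": [[1,[0,0,-0.8],0],[0.7,[0,0,0],0],[0.5,[0,0,0],0],[0.4,[0,0,0],0],[0.4,[0,0,0],0]]}}

```text
time_s: 52.85
position: [0.5299, 0.3143, 0.2037]
tcp_rot: [[0.987, 0.163, 0.0], [0.163, -0.987, 0.0], [0.0, -0.0, -1.0]]
force: [0.5, 0.3, -0.4]
opening: 0.522
```

Request:
{"method": "servo_tool", "body": {"increments": [[0.4,[0,0,0],0],[0.4,[0,0,-15],0],[0.4,[0,0,-25],0],[0.4,[0,0,-40],0],[0.4,[0,0,0],0]]}}

```text
time_s: 53.48
position: [0.5322, 0.3153, 0.2889]
tcp_rot: [[0.987, 0.163, 0.009], [0.163, -0.987, 0.004], [0.01, -0.002, -1.0]]
force: [0.9, 0.2, 0.5]
opening: 0.601
```

```bash
python3 lvl.py; python3 view.py 4
```

```text
pos [0.5322 0.3153 0.2889] toolx yaw 9.41 op 0.601 F [0.9 0.2 0.5] t 53.475 move [-2.3 -0.1 -0. ]
side 3785 slopes deg [-0.05  0.24] z0 189.7 front z 189.7 rear z 189.6
scene 1794 slopes deg [ 0.03 -0.32] z0 188.8 front z 188.9 rear z 188.9
pos [0.5298 0.3143 0.2849] toolx yaw 9.4 op 0.598 F [-0.2  0.4 -0.8] t 53.575 move [ 0.4 -0.6  0. ]
```

View pics/ps4.png

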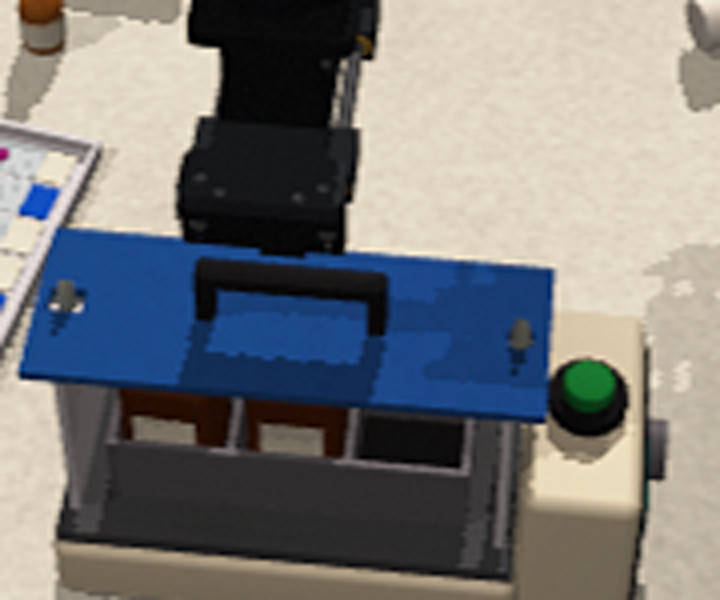

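View pics/pc4.png

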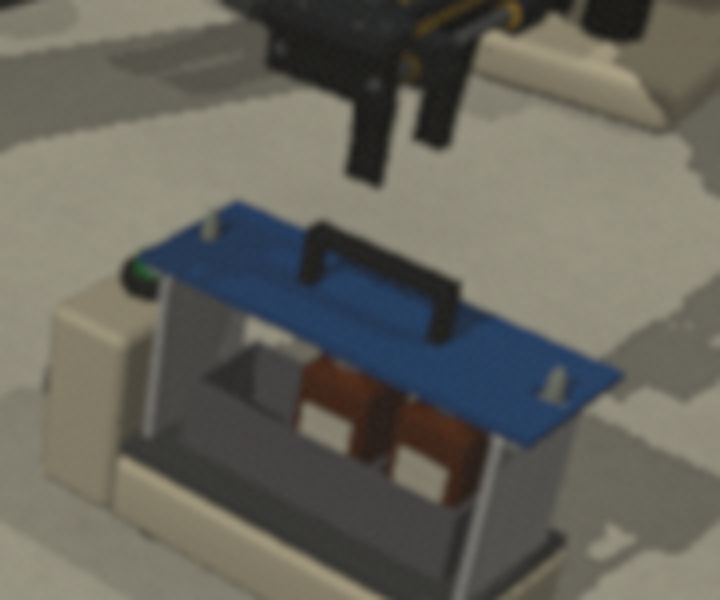

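The plate is home with both pins proud through the holes. Next I'll close the fingers and go above the button at about (375,289), aiming 2 mm towards the outside.

```bash
python3 - <<'E'
from h import *
delta(373,289,180)
E
```

```text
pos [0.5289 0.314  0.2827] toolx yaw 9.4 op 0.598 F [ 0.1  0.2 -0.7] t 53.725 move [-157.6   -0.9  103.1]
```

Request:
{"method": "servo_tool", "body": {"increments": [[1,[-30,0,0],0],[1,[-40,0,0],0],[1,[-40,0,0],0],[1,[-40,0,0],0],[1,[-8,0,0],0]]}}

```text
time_s: 54.35
position: [0.3706, 0.2877, 0.2829]
tcp_rot: [[0.986, 0.164, -0.004], [0.164, -0.986, -0.002], [-0.004, 0.001, -1.0]]
force: [0.6, -0.9, 0.0]
opening: 0.116
```

Request:
{"method": "servo_tool", "body": {"increments": [[1,[0,0,0],0],[1,[0,0,0],0],[1,[0,0,0],0]]}}

```text
time_s: 54.72
position: [0.375, 0.2886, 0.2837]
tcp_rot: [[0.987, 0.163, 0.0], [0.163, -0.987, 0.0], [0.0, -0.0, -1.0]]
force: [-0.3, -0.2, -0.3]
opening: 0.003
```

```bash
python3 - <<'E'
from h import *
delta(373,289,180)
E
```

```text
pos [0.375  0.2886 0.2837] toolx yaw 9.37 op 0.003 F [-0.3 -0.2 -0.3] t 54.725 move [ -2.   -0.7 103.7]
```

Request:
{"method": "servo_tool", "body": {"increments": [[1,[-1.5,-0.5,30],0],[1,[0,0,30],0],[1,[0,0,25],0],[1,[0,0,15],0],[1,[0,0,5],0]]}}

```text
time_s: 55.35
position: [0.3724, 0.2885, 0.1778]
tcp_rot: [[0.987, 0.163, -0.002], [0.163, -0.987, -0.001], [-0.002, 0.0, -1.0]]
force: [0.3, 0.7, 0.8]
opening: 0.003
```

```bash
python3 view.py 5
```

```text
pos [0.3724 0.2885 0.1778] toolx yaw 9.37 op 0.003 F [0.3 0.7 0.8] t 55.35 move [159.8  -0.4  -0.3]
```

View pics/ps5.png

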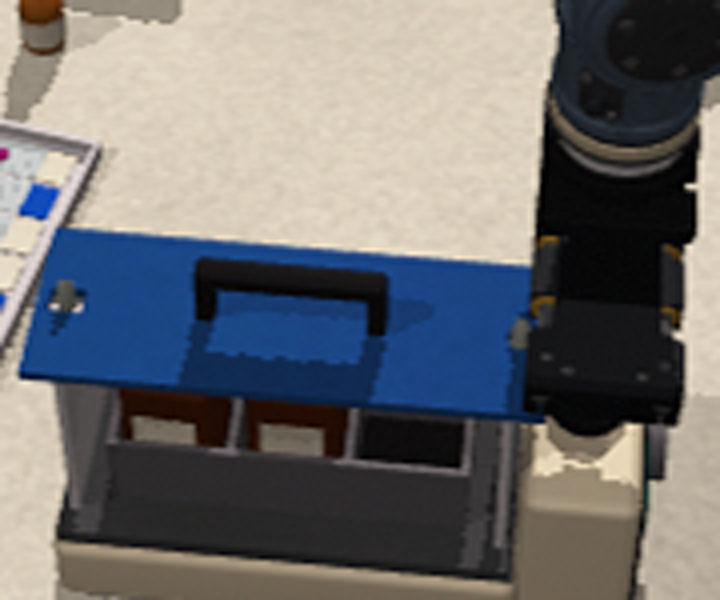

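View pics/pc5.png

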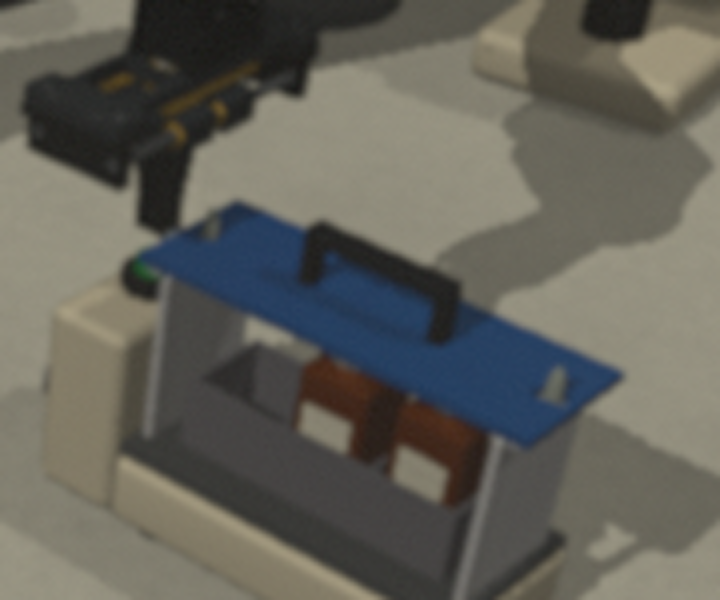

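The fingers are over the button and clear of the plate edge. Pressing down in small steps.

Request:
{"method": "servo_tool", "body": {"increments": [[1,[0,0,10],0],[1,[0,0,5],0],[1,[0,0,3],0],[1,[0,0,2],0],[1,[0,0,0],0]]}}

```text
time_s: 56.12
position: [0.3721, 0.2887, 0.1589]
tcp_rot: [[0.987, 0.163, -0.0], [0.163, -0.987, -0.0], [-0.0, 0.0, -1.0]]
force: [-1.4, 0.6, 1.6]
opening: 0.004
```

Request:
{"method": "servo_tool", "body": {"increments": [[1,[0,0,2],0],[1,[0,0,2],0],[1,[0,0,1],0],[1,[0,0,0],0],[1,[0,0,0],0]]}}

```text
time_s: 56.75
position: [0.3722, 0.2887, 0.1544]
tcp_rot: [[0.987, 0.163, 0.0], [0.163, -0.987, 0.0], [0.0, -0.0, -1.0]]
force: [-2.2, -0.6, 9.0]
opening: 0.009
```

The force (9 N) now exceeds the 5 N spring. I'll push 1 mm more to confirm the stop, then rise.

Request:
{"method": "servo_tool", "body": {"increments": [[1,[0,0,1],0],[1,[0,0,0],0],[1,[0,0,0],0]]}}

```text
time_s: 57.12
position: [0.3722, 0.2887, 0.1542]
tcp_rot: [[0.987, 0.164, 0.0], [0.164, -0.987, 0.0], [0.001, -0.0, -1.0]]
force: [-3.9, -2.2, 14.3]
opening: 0.006
```

Request:
{"method": "servo_tool", "body": {"increments": [[1,[0,0,-5],0],[1,[0,0,-10],0],[1,[0,0,-30],0],[1,[0,0,-40],0],[1,[-20,0,-40],0]]}}

```text
time_s: 57.75
position: [0.3539, 0.2858, 0.2792]
tcp_rot: [[0.987, 0.162, 0.002], [0.162, -0.987, 0.001], [0.002, -0.0, -1.0]]
force: [-0.5, 0.4, 0.5]
opening: 0.01
```

Request:
{"method": "servo_tool", "body": {"increments": [[1,[0,30,-40],0],[1,[0,40,0],0],[1,[0,40,0],0],[1,[0,0,0],0],[1,[0,0,0],0]]}}

```text
time_s: 58.38
position: [0.3706, 0.1772, 0.3179]
tcp_rot: [[0.987, 0.163, 0.0], [0.163, -0.987, 0.001], [0.0, -0.001, -1.0]]
force: [-0.4, 1.0, -0.1]
opening: 0.0
```

```bash
python3 lvl.py; python3 view.py 6; python3 - <<'E'
from h import *
for n in ("side","scene"):
    p,d,X,cam=cap(n,"fin_"+n); hsv=cv2.cvtColor(p,cv2.COLOR_BGR2HSV)
    m=(hsv[...,0]>45)&(hsv[...,0]<85)&(hsv[...,1]>100)&(X[...,2]>.14)&(X[...,2]<.18)&(X[...,1]>.2)
    if m.sum(): print(n,"button z",np.median(X[m][:,2]).round(4),m.sum())
    bottles(n,X,p)
E
```

```text
pos [0.3706 0.1772 0.3179] toolx yaw 9.36 op 0.0 F [-0.4  1.  -0.1] t 58.375 move [ 1.797e+02 -1.100e+02  1.000e-01]
side 3772 slopes deg [0.   0.09] z0 189.8 front z 189.6 rear z 189.8
scene 1808 slopes deg [ 0.04 -0.26] z0 188.8 front z 188.6 rear z 189.0
pos [0.3704 0.1777 0.3178] toolx yaw 9.46 op 0.005 F [0.4 0.1 0.2] t 58.475 move [ 180.  -109.2    0. ]
side button z 0.1587 151
side [   0    0  119   85 4328] z 172 c [ 2137. -1096.] wh [ 28. 468.] a 0.5
side [ 403    0  194   39 5341] z 153 c [   10. -1977.] wh [ 57. 515.] a 89.7
side [344 184  18  14 154] z 46 c [ 563. -459.] wh [62. 31.] a 36.5
side [250 367  27  15 214] z 149 c [590. 353.] wh [48.  7.] a 8.0
side [282 370  25  14 183] z 146 c [524. 339.] wh [47.  5.] a 8.1
scene button z 0.1527 8
scene [435 150  20  24 231] z 154 c [536. 296.] wh [46. 15.] a 15.3
scene [458 161  22  24 247] z 153 c [600. 307.] wh [48. 18.] a 14.9
scene [ 107  334   57   50 1724] z 51 c [ 577. -493.] wh [52. 87.] a 1.1
```

View pics/fin_side.png

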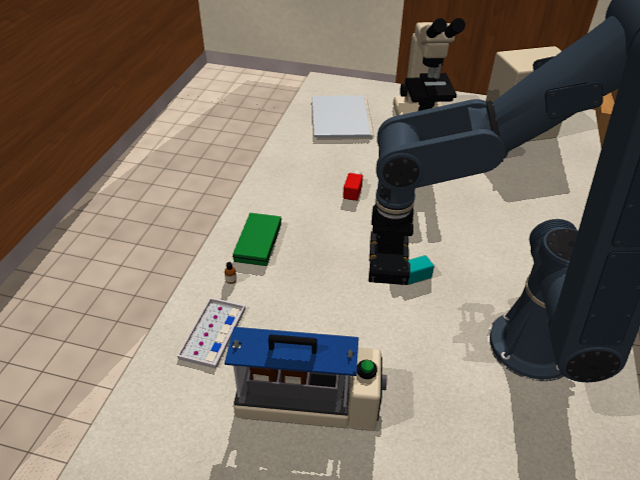

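View pics/ps6.png

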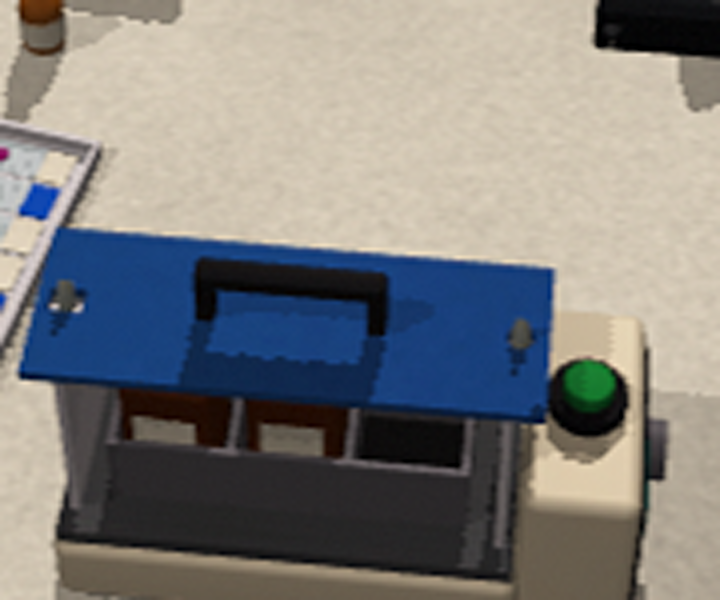

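View pics/fin_scene.png

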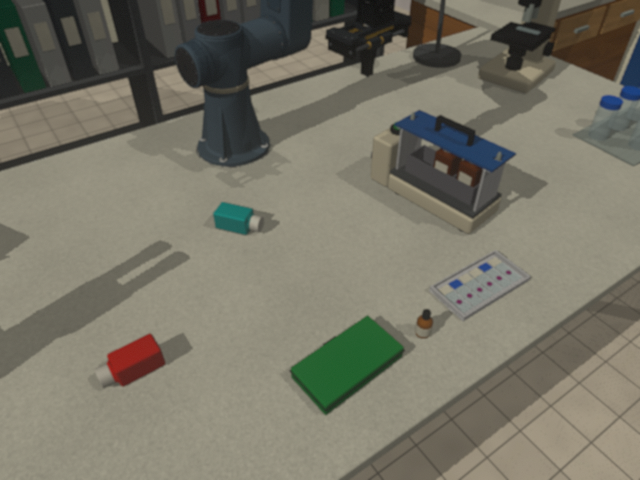

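Button back up (z 158.7 mm, as before the press). Plate level and home, no bottle left on the bench, bystanders unmoved. Handing in.

```bash
python3 -c "
from rig import bot
print(bot.read_state()['time_s'], bot.hand_in())"
```

```text
the job is handed in; nothing more can be done
58.725 None
```

The job is done and handed in at 58.7 s. `hand_in` reports no verdict.

**What I did**
- **Bottles:** Two brown bottles were on the bench; no third turned up in any view. The tool can't tilt, so I gripped each by the cap, eased the grip until it swung down, and stood it upright on the bench. I then regripped each by the body and placed it cap up, one in the rear compartment and one in the centre.
- **Plate:** I lowered it over both pins with no resistance until it was home, then released it.
- **Button:** I pressed it to its stop after the plate was home, then let it come up.

**Last checks**
- **Plate level:** Its top reads 189–190 mm at both ends (expected 190), sloping at most 0.3°, with both pins proud through the holes.
- **Forces:** My readings peaked at 5 N net up on contact (about 9 N with the plate's weight) when seating the plate. The button press peaked at 14 N and the bottle standing at 16 N.
- **Button:** The fingers stopped at 154 mm, and its top is back at 158.7 mm, as before the press.
- **Untouched items:** The slide tray, slide box, oil bottle and the red and turquoise look-alikes look unmoved in the pictures.

**Checks that disagreed**
- **Wrist camera:** Its depth showed the held plate tilted about 1.2°. Resting it on the bench and the side and scene cameras (0.0°) showed it was level, so I put that down to a close-range error.
- **Networks:** They largely missed the bottles, so I found those by colour and depth.
- **Button in the scene camera:** The last view gave 152.7 mm from only 8 mostly hidden pixels. I relied on the side camera.

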